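Ready the broth station for service

ROBOT

A 6-joint arm with a two-finger parallel gripper is mounted at the origin on a cart in front of the work surface, level with it; the furniture and walls round the work are solid. World frame = base frame: x ahead of the robot, y to its left, z up, the work surface at z = 0. Lengths are in m, angles in rad, forces in N, time in s.
With the tool pointing down it reaches from about 0.425 to 0.95 m from the base axis. Payload 3.5 kg.
Tool frame: the origin (TCP) lies on the centre line of the jaws, within the pads' length; the fingertips stand 17 mm ahead of it and the grasp point (between the pads) lies 2 mm behind it; z points along the fingers, y is the line along which they close (so a half turn about z gives the same grasp; the last joint's range is limited). The gripper opens to 85 mm and grips with 20 to 120 N. Pads are 22 mm wide; open, the fingers measure 114 mm over their backs; the gripper's body (76 mm by 85 mm) begins 54 mm behind the grasp point. The pads swing forward as they close: fully open they stand 13 mm farther back than shut.
Start: joints at [1.137, 0.286, 1.577, -0, 1.279, -0.15], TCP at [0.189, 0.648, 0.248] pointing down, gripper open.
Joint ranges: [-2.77, 2.77], [-0.9, 2.22], [0.21, 2.48], [-1.53, 4.67], [0.24, 2.81], [-2.84, 2.84]. Speed limits (rad/s): [2.79, 2.79, 3.14, 3.14, 3.14, 3.14].

INTERFACE

Orientations are given as a unit quaternion [x, y, z, w].
In Python, from plant import ctrl gives the robot as it stands. The module is installed in compiled form; this text tells all that it offers.
- The arm moves only by the tool drive_tool, never from a script. Its argument "moves" is a list of rows, each a list of 3 entries, a list of its own where there are three numbers: the turn, a rotation vector about the tool's x, y, z in rad, then the shift along the tool's x, y, z in m, then the finger opening in m, from 0 to 0.0854. A call has 1 to 5 rows; each row shifts and turns the commanded pose from where the row before left it, along the tool's axes as they then stand; what a row does not reach is not made up. A row lasts 1/8 s, in which the tool goes at most 62.5 mm and 10.7 degrees, less where a joint would pass 70% of its speed; a pose out of reach is approached as far as the arm can. A call with a gripper value outside its range is refused whole. The fingers move at their own pace and stop on an object; "grip_force" is the grip in N (left out, the last holds). Time passes only in rows, so rows that do not move let the fingers close. It gives the time, the measured TCP pose, the force, the opening and the grip force at its end, in the units of the state.
- ctrl.get_state(): the state, without advancing time (a new reading comes with each control period).
- ctrl.read_camera(name): name is "scene" or "top"; returns a dict with "image" (400x640x3 uint8, red, green, blue), "fx", "fy", "cx", "cy" (pixels), "R" (3x3) and "t" (3): a world point X has camera coordinates R X + t. Camera axes: x right, y down, z forward; pixel columns grow to the right and rows downward; lengths in m; the calibration is good to about 2 mm. A picture is of the moment at which its call begins. There is no depth.
- ctrl.sign_off(): hands the job in; it is judged then, once.
The state is a dict: "time": time; "qpos": joint angles; "dq": joint speeds; "joint_efforts": joint torques, N m; "eef_pos": TCP position; "tcp_rot": TCP orientation; "contact_force": force on the tool from outside, world axes, zero at the start; "wrist_torque": the same for the moment, N m; "opening": opening from 0.0 (shut) to 1.0 (fully open); "finger_force": force on a finger pad.
Only numpy, scipy, OpenCV 4.12 (cv2) and the standard library are available. Lean on these libraries where they do the work, as an engineer would, in place of code of your own. Each camera call takes 0.05 s, during which the arm holds its last target. There are 200 camera calls.

TASK

Get the broth station ready: turn every pot on the warmer by its edge until its white label faces squarely to the front (the robot's side), and stand every black sauce bowl upright in the steel tray. Only when all of that is done, switch the warmer on: pull its knob up to unlock it, turn it clockwise until the pointer is at the long white mark, and push it fully back in. Do not knock over the salt shaker or the kitchen timer.

Things in the scene. Friction and masses are not known exactly. Their poses are not given: they have to be found in the camera images.
- pot_1_label (a point): Point on the lid's edge of pot 1, above the middle of its white paper label (45 degrees wide, a white tab runs from it over the lid's edge), 56 mm from the pot's axis, 11 mm below the lid's top: seen from the axis it shows where the label faces. The pot spins endlessly both ways on its fixed seat, stiffly (0.06 N m), and stays where left.
- pot_1_axis (a point): Pot 1: round steel pot, flat black lid, 112 mm across, 80 mm tall, too wide to grasp, held on a swivel seat: roll it by its edge. Point: centre of the lid's top, on the spin axis, 125 mm above the worktop; the lid's edge is the 22 mm below it. Axes of the fixed seat: -x points to the front, where the label must face.
- pot_2_label (a point): Point on the lid's edge of pot 2, above the middle of its white paper label (45 degrees wide, a white tab runs from it over the lid's edge), 56 mm from the pot's axis, 11 mm below the lid's top: seen from the axis it shows where the label faces. The pot spins endlessly both ways on its fixed seat, stiffly (0.06 N m), and stays where left.
- pot_2_axis (a point): Pot 2: round steel pot, flat black lid, 112 mm across, 80 mm tall, too wide to grasp, held on a swivel seat: roll it by its edge. Point: centre of the lid's top, on the spin axis, 125 mm above the worktop; the lid's edge is the 22 mm below it. Axes of the fixed seat: -x points to the front, where the label must face.
- pot_3_label (a point): Point on the lid's edge of pot 3, above the middle of its white paper label (45 degrees wide, a white tab runs from it over the lid's edge), 56 mm from the pot's axis, 11 mm below the lid's top: seen from the axis it shows where the label faces. The pot spins endlessly both ways on its fixed seat, stiffly (0.06 N m), and stays where left.
- pot_3_axis (a point): Pot 3: round steel pot, flat black lid, 112 mm across, 80 mm tall, too wide to grasp, held on a swivel seat: roll it by its edge. Point: centre of the lid's top, on the spin axis, 125 mm above the worktop; the lid's edge is the 22 mm below it. Axes of the fixed seat: -x points to the front, where the label must face.
- bowl_1_center (a point): Bowl 1: small loose black sauce bowl, flared, 76 mm across the rim, 48 mm across the foot, 30 mm tall, 50 to 85 g; wall about 6 mm thick at the rim, to be pinched there with one finger inside. Point: on its axis, half-way up (15 mm above its underside); z up. None if absent
- bowl_2_center (a point): Bowl 2: small loose black sauce bowl, flared, 76 mm across the rim, 48 mm across the foot, 30 mm tall, 50 to 85 g; wall about 6 mm thick at the rim, to be pinched there with one finger inside. Point: on its axis, half-way up (15 mm above its underside); z up. None if absent
- bowl_3_center (a point): Bowl 3: small loose black sauce bowl, flared, 76 mm across the rim, 48 mm across the foot, 30 mm tall, 50 to 85 g; wall about 6 mm thick at the rim, to be pinched there with one finger inside. Point: on its axis, half-way up (15 mm above its underside); z up. None if absent
- tray: shallow fixed steel tray, 124 mm deep (its x) by 368 mm long (its y), rim 8 mm high and 4 mm thick, floor 3 mm above the worktop; origin at the centre of its underside
- warmer: the broth warmer: low fixed steel slab, 130 mm deep (its x) by 640 mm long (its y, from -330 to 310 mm), top 35 mm above the worktop; origin on the worktop under it, x away from the robot. The pots stand on it, its knob is at the right-hand end (x 0, y -255 mm)
- dial_grip (a point): centre of the knob's grip, on its upright axis, 70 mm above the worktop when in. The grip is an upright black bar 46 mm long (its x; white pointer line at the -x end), 14 mm wide (its y), from 24 mm below to 10 mm above this point, on a round skirt 48 mm across; x and y turn with the knob
- dial_mark (a point): middle of the long white mark on the warmer, 38 mm from the knob's axis: the keep-warm setting. (A round dot marks off, a short white mark the high setting.)
- dial (a joint): angle of the knob, rad, growing clockwise from above: off sector 0 to 0.6, long mark 1.57, short mark 2.37, limits 0 and 2.9. With the knob in, teeth lock it: it cannot leave the off sector (it stops at 0.87), and at the long mark it has 0.1 rad of play each way. Friction 0.03 N m
- dial_pull (a joint): how far the knob is pulled up, m: 0 fully in, 0.014 at most; a spring of 3 to 4 N pulls it back in. It must be held up by more than 0.010 to turn freely; over a notch it goes fully in, on a tooth it stays up
- salt: loose small salt shaker, 44 mm across, 90 mm tall, a bystander; origin at its underside
- timer: loose white kitchen timer, 57x71x68 mm, a bystander; origin at its underside
Not all that is in view belongs to the job. What is shaped like the part that bears bowl_1_center but turquoise is not meant.

How it is judged:
On the way, in this order (a step that is already met when the one before it is completed fails the run):
1. all pots' labels face front and all bowls stand in the tray (y of pot_1_label in the frame of pot_1_axis between -0.012 and 0.012 m and x of pot_1_label in the frame of pot_1_axis below 0 m and y of pot_2_label in the frame of pot_2_axis between -0.012 and 0.012 m and x of pot_2_label in the frame of pot_2_axis below 0 m and y of pot_3_label in the frame of pot_3_axis between -0.012 and 0.012 m and x of pot_3_label in the frame of pot_3_axis below 0 m and x of bowl_1_center in the frame of tray between -0.045 and 0.045 m and y of bowl_1_center in the frame of tray between -0.16 and 0.16 m and height (world z) of each of bowl_1_center, bowl_2_center, bowl_3_center below 0.024 m and angle between each of bowl_1_center, bowl_2_center, bowl_3_center's own z axis and vertical below 0.15 rad and x of bowl_2_center in the frame of tray between -0.045 and 0.045 m and y of bowl_2_center in the frame of tray between -0.16 and 0.16 m and x of bowl_3_center in the frame of tray between -0.045 and 0.045 m and y of bowl_3_center in the frame of tray between -0.16 and 0.16 m), for 0.2 s.
2. then the knob is pulled up (value of joint dial_pull above 0.009 m), for 0.1 s.
3. the knob is fully in again at the long mark (value of joint dial_pull below 0.003 m and value of joint dial between 1.371 and 1.771 rad), for 0.2 s.
At the end, for the whole second after the job is handed in: every label within 12 mm sideways (12 degrees) of its pot's front line; every bowl upright (0.15 rad), at rest on the tray floor, centre within 45 mm across and 160 mm along of the tray's middle; knob in (under 3 mm out) and within 0.2 rad of the long mark (1.57) (all of step 1 and all of step 3 and linear speed of each of bowl_1, bowl_2, bowl_3 below 0.02 m/s); the robot touches nothing.
It fails at once if the salt shaker or the kitchen timer is knocked over (angle between any of salt, timer's own z axis and vertical above 0.6 rad).
Of bowl_1, bowl_2, bowl_3 only 2 to 3 are there at a start; the rules pass over those that are not, and their reading is None.
At some moment in a run one of bowl_1, bowl_2, bowl_3 may be knocked a few centimetres aside while the robot is not near it.
Once in a run the grip may slacken for a moment while it holds something.
It also fails if it takes over 210 s, if anything falls off the work surface, if the arm or the gripper's body presses on something with over 40 N, if the wrist force passes 120 N, or if a joint passes its speed limit or range.

## Working session

There is one attempt and no reset: what is moved stays moved. The work goes in short steps, Python scripts to look and compute and a tool call to move; the robot and the scene stay as the last step left them, time stands still between calls to the robot, and variables do not carry over. Pictures are saved under pics/ and viewed, at most 14 in all, crops included, and the job is handed in when it is done.

Besides the shell and the picture viewer there is one more tool, called after "Request:" as a command line: name --argument value ..., lists and objects as JSON in quotes. drive_tool: Moves the arm, as the interface text tells. Its arguments: {"type":"object","properties":{"moves":{"type":"array","items":{"type":"array"}},"grip_force":{"type":"number"}},"required":["moves"]}

```bash
mkdir -p pics; ls; python3 - <<'E'
from plant import ctrl
import cv2,numpy as np
s=ctrl.get_state();print({k:np.round(v,3) for k,v in s.items()})
for n in("scene","top"):
    c=ctrl.read_camera(n);cv2.imwrite(f"pics/{n}0.png",c["image"][:,:,::-1])
    print(n,c["fx"],c["fy"],c["cx"],c["cy"],np.round(c["R"],4).tolist(),np.round(c["t"],4).tolist())
E
```

```text
pics
{'time': np.float64(0.0), 'qpos': array([ 1.137,  0.287,  1.578, -0.   ,  1.279, -0.15 ]), 'dq': array([-0.001,  0.   ,  0.   ,  0.   ,  0.005,  0.   ]), 'joint_efforts': array([-0.0000e+00, -4.0596e+01, -2.9264e+01, -0.0000e+00,  6.0000e-03,
       -0.0000e+00]), 'eef_pos': array([0.189, 0.647, 0.247]), 'tcp_rot': array([ 0.141,  0.99 , -0.001, -0.   ]), 'contact_force': array([0.499, 0.505, 1.043]), 'wrist_torque': array([-0.003, -0.041,  0.03 ]), 'finger_force': np.float64(0.0), 'opening': np.float64(1.001)}
scene 420.2215456569156 420.2215456569156 312.57899704443736 198.64040451240115 [[0.8449, -0.5346, 0.0193], [-0.2017, -0.3517, -0.9141], [0.4955, 0.7684, -0.405]] [-0.4361, 0.1866, 1.0832]
top 417.35218751664644 417.35218751664644 322.8385335125542 198.90709880017565 [[-0.0084, -0.9997, 0.0231], [-0.9992, 0.0074, -0.0396], [0.0394, -0.0234, -0.9989]] [-0.0377, 0.5043, 1.2913]
```

View pics/scene0.png

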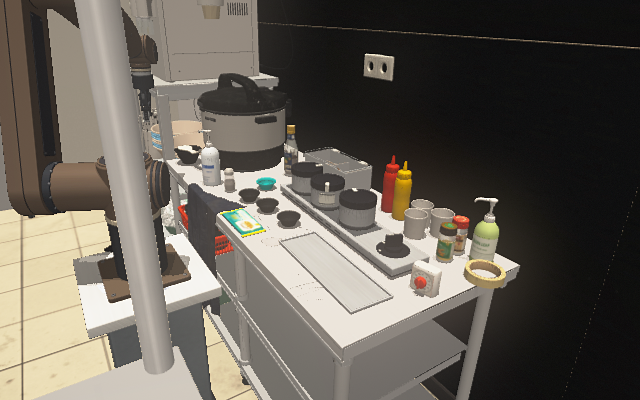

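View pics/top0.png

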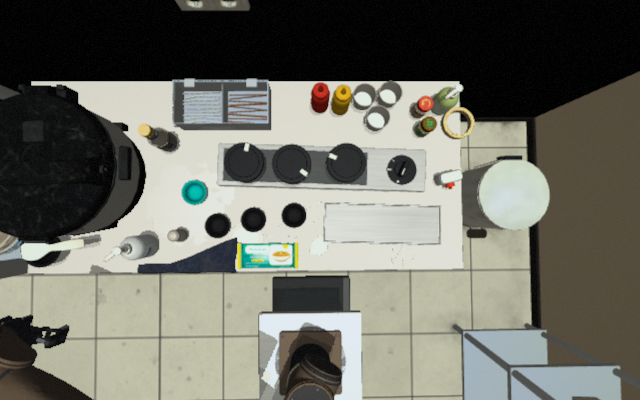

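The top picture shows the three pots at (244,162), (292,163) and (346,163), the knob at (402,169), and the tray at (382,223). Things that could pass for the bowls are black ones at (217,225), (254,219) and (294,215), a turquoise decoy at (194,192), and a far black dish at (40,255). I choose the three black ones. The salt shaker is at about (177,235) and the timer at about (450,180).

```bash
cat > h.py <<'E'
from plant import ctrl
import cv2,numpy as np
def ray(c,u,v,z):
    d=np.array([(u-c["cx"])/c["fx"],(v-c["cy"])/c["fy"],1]);o=-c["R"].T@c["t"];d=c["R"].T@d
    return o+d*(z-o[2])/d[2]
def proj(c,X):
    p=c["R"]@np.array(X)+c["t"];return np.array([c["fx"]*p[0]/p[2]+c["cx"],c["fy"]*p[1]/p[2]+c["cy"]])
def crop(c,u0,v0,u1,v1,k,name):
    cv2.imwrite(name,cv2.resize(c["image"][v0:v1,u0:u1,::-1],None,fx=k,fy=k,interpolation=cv2.INTER_CUBIC))
E
python3 - <<'E'
from h import *
c=ctrl.read_camera("top")
crop(c,190,135,450,265,3,"pics/c1.png")
for n,u,v,z in[("p1",244,162,.125),("p2",292,163,.125),("p3",346,163,.125),("knob",402,169,.08),("b",217,225,.03),("b",254,219,.03),("b",294,215,.03),("traytl",323,205,.008),("traybr",440,244,.008),("traybl",324,241,.008),("traytr",440,207,.008),("wl",218,145,.035),("wbr",425,191,.035),("salt",177,234,.09),("timer",451,177,.068)]: print(n,ray(c,u,v,z).round(3))
E
```

```text
p1 [0.606 0.184 0.125]
p2 [0.602 0.048 0.125]
p3 [ 0.602 -0.106  0.125]
knob [ 0.588 -0.276  0.08 ]
b [0.426 0.282 0.03 ]
b [0.443 0.17  0.03 ]
b [0.455 0.048 0.03 ]
traytl [ 0.485 -0.042  0.008]
traybr [ 0.36  -0.408  0.008]
traybl [ 0.373 -0.044  0.008]
traytr [ 0.476 -0.41   0.008]
wl [0.67  0.278 0.035]
wbr [ 0.525 -0.356  0.035]
salt [0.402 0.383 0.09 ]
timer [ 0.565 -0.427  0.068]
```

View pics/c1.png

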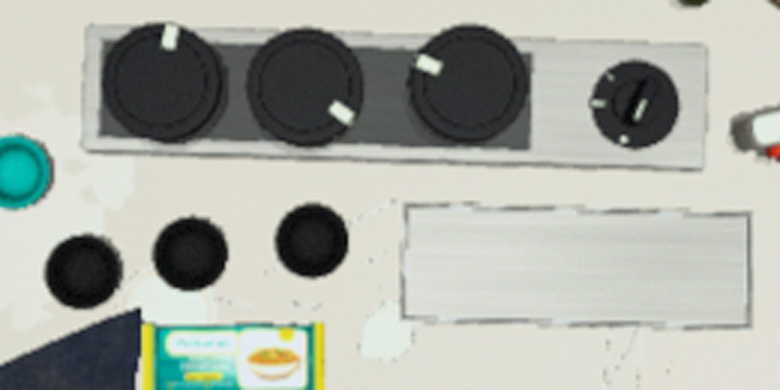

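The crop shows the white tabs at (170,37) on pot 1 (pointing away from the robot), (341,111) on pot 2 (right and front), and (428,64) on pot 3 (left and back). The pointer on the knob grip leans to the lower right at (640,108), and the long mark is at (597,103). The three black bowls at (84,271), (191,253) and (312,240) are confirmed, and the turquoise one is the decoy.

```bash
python3 - <<'E'
from h import *
c=ctrl.read_camera("top")
P=lambda u,v,z:ray(c,190+u/3,135+v/3,z)
a,b=P(86,25,.035),P(706,44,.035);e,f=P(86,150,.035),P(706,168,.035)
yaw=np.arctan2(*(a-b)[[1,0]])-np.pi/2;yaw2=np.arctan2(*(e-f)[[1,0]])-np.pi/2
print("yaw deg",np.degrees([yaw,yaw2]),"len",np.linalg.norm(a-b),np.linalg.norm(a-e),"ctr",(a+b+e+f)/4)
X=np.array([np.cos(yaw),np.sin(yaw)]);Y=np.array([-X[1],X[0]])
O=((a+b+e+f)/4)[:2]+Y*.01
print("origin",O,"knob pred",O-Y*.255)
g=cv2.cvtColor(c["image"],cv2.COLOR_RGB2GRAY)
for i,(u,v) in enumerate([(163,82),(305,87),(468,83)]):
    p=P(u,v,.125)[:2]; u0,v0=190+u/3,135+v/3
    yy,xx=np.mgrid[0:400,0:640];m=(np.hypot(xx-u0,yy-v0)<21.5)&(g>120)
    w=(g-100.)[m];tu,tv=(xx[m]*w).sum()/w.sum(),(yy[m]*w).sum()/w.sum()
    t=ray(c,tu,tv,.125)[:2]-p; az=np.degrees(np.arctan2(t@Y,t@X))
    print("pot",i+1,p.round(4),"in warmer",((p-O)@X).round(4),((p-O)@Y).round(4),"tab az(ccw from +x)",az.round(1),"r",np.hypot(*t).round(4))
for q in[(84,271),(191,253),(312,240)]: print("bowl",P(*q,.03).round(4))
for q in[(406,205),(751,212),(750,327),(402,318)]: print("tray",P(*q,.008).round(4))
for q in[(597,103),(635,104),(624,140),(611,76),(640,108),(644,99),(637,117)]: print("knob",P(*q,.08 if q[0]>630 else .037).round(4))
E
```

```text
yaw deg [-2.02429981 -2.05754917] len 0.6359474009224348 0.1277129139545527 ctr [ 0.60030184 -0.04104088  0.035     ]
origin [ 0.60065508 -0.03104713] knob pred [ 0.59164762 -0.28588799]
pot 1 [0.6051 0.1833] in warmer -0.0031 0.2144 tab az(ccw from +x) -6.2 r 0.0306
pot 2 [0.5996 0.049 ] in warmer -0.0039 0.08 tab az(ccw from +x) -95.3 r 0.0148
pot 3 [ 0.6026 -0.106 ] in warmer 0.0046 -0.0749 tab az(ccw from +x) 17.5 r 0.0333
bowl [0.425 0.279 0.03 ]
bowl [0.4423 0.1707 0.03  ]
bowl [0.4545 0.0476 0.03  ]
tray [ 0.4902 -0.0494  0.008 ]
tray [ 0.48   -0.4109  0.008 ]
tray [ 0.36   -0.4075  0.008 ]
tray [ 0.3729 -0.0442  0.008 ]
knob [ 0.5924 -0.2453  0.037 ]
knob [ 0.5865 -0.2752  0.08  ]
knob [ 0.5542 -0.2725  0.037 ]
knob [ 0.6201 -0.2601  0.037 ]
knob [ 0.5825 -0.2801  0.08  ]
knob [ 0.5914 -0.2842  0.08  ]
knob [ 0.5735 -0.277   0.08  ]
```

```bash
cat >> h.py <<'E'
from scipy.spatial.transform import Rotation as Ro
def st():
    s=ctrl.get_state();R=Ro.from_quat(s["tcp_rot"])
    y=R.apply([0,1,0]);print("t",round(float(s["time"]),2),"pos",np.round(s["eef_pos"],4),"ydir",round(np.degrees(np.arctan2(y[1],y[0])),1),"F",np.round(s["contact_force"],1),"op",round(float(s["opening"]*.0854),4),"q",np.round(s["qpos"],2))
    return s,R
def go(p,psi,n,s=None):
    """rows to bring the TCP to p, tool straight down, tool y heading psi (deg)"""
    s,R=s or st();p0=np.array(s["eef_pos"]);a=np.radians(psi)
    y=np.array([np.cos(a),np.sin(a),0]);z=np.array([0,0,-1.]);T=Ro.from_matrix(np.c_[np.cross(y,z),y,z])
    rv=(R.inv()*T).as_rotvec();step=(np.array(p)-p0)/n;Q=R
    for i in range(n):
        print("  turn",(rv/n).round(3).tolist(),"shift",Q.inv().apply(step).round(4).tolist());Q=Q*Ro.from_rotvec(rv/n)
E
python3 - <<'E'
from h import *
go([.515,-.004,.25],32,13)
c=ctrl.read_camera("top");g=cv2.cvtColor(c["image"],cv2.COLOR_RGB2GRAY)
for i,(u0,v0) in enumerate([(244.3,162.3),(291.7,164),(346,162.7)]):
    yy,xx=np.mgrid[0:400,0:640];m=(np.hypot(xx-u0,yy-v0)<20)&(g>165)
    t=ray(c,xx[m].mean(),yy[m].mean(),.125)-ray(c,u0,v0,.125);print(i+1,np.degrees(np.arctan2(t[1],t[0]))+2,np.hypot(*t[:2]),m.sum())
E
```

```text
t 0.2 pos [0.1888 0.6476 0.2474] ydir 73.7 F [ 1.2 -0.2  0.3] op 0.0856 q [ 1.14  0.29  1.58 -0.    1.28 -0.15]
  turn [-0.0, 0.0, 0.056] shift [-0.0381, -0.0411, -0.0001]
  turn [-0.0, 0.0, 0.056] shift [-0.0404, -0.0389, -0.0001]
  turn [-0.0, 0.0, 0.056] shift [-0.0425, -0.0366, -0.0002]
  turn [-0.0, 0.0, 0.056] shift [-0.0445, -0.0341, -0.0002]
  turn [-0.0, 0.0, 0.056] shift [-0.0463, -0.0316, -0.0002]
  turn [-0.0, 0.0, 0.056] shift [-0.048, -0.029, -0.0002]
  turn [-0.0, 0.0, 0.056] shift [-0.0495, -0.0262, -0.0002]
  turn [-0.0, 0.0, 0.056] shift [-0.0509, -0.0234, -0.0002]
  turn [-0.0, 0.0, 0.056] shift [-0.0522, -0.0205, -0.0002]
  turn [-0.0, 0.0, 0.056] shift [-0.0532, -0.0176, -0.0002]
  turn [-0.0, 0.0, 0.056] shift [-0.0541, -0.0145, -0.0002]
  turn [-0.0, 0.0, 0.056] shift [-0.0549, -0.0115, -0.0002]
  turn [-0.0, 0.0, 0.056] shift [-0.0554, -0.0084, -0.0002]
1 -4.553496643258122 0.045702770842302995 32
2 -123.03300252890413 0.039861089094296254 32
3 64.75051121410901 0.04362571755276877 32
```

Request:
drive_tool --moves '[[[0,0,0.056],[-0.038,-0.041,-0.005],0.0],[[0,0,0.056],[-0.04,-0.039,-0.005],0.0],[[0,0,0.056],[-0.043,-0.037,-0.005],0.0],[[0,0,0.056],[-0.044,-0.034,0],0.0],[[0,0,0.056],[-0.046,-0.032,0],0.0]]'

```text
time: 0.88
eef_pos: [0.314, 0.3954, 0.2635]
tcp_rot: [0.279, 0.96, 0.0, 0.0]
contact_force: [0.3, -0.5, 0.2]
opening: 0.004
finger_force: 0.0
```

Request:
drive_tool --moves '[[[0,0,0.056],[-0.048,-0.029,0],0.0],[[0,0,0.056],[-0.05,-0.026,0],0.0],[[0,0,0.056],[-0.051,-0.023,0],0.0],[[0,0,0.056],[-0.052,-0.02,0],0.0],[[0,0,0.056],[-0.053,-0.018,0],0.0]]'

```text
time: 1.5
eef_pos: [0.44, 0.1452, 0.2636]
tcp_rot: [0.41, 0.912, 0.0, 0.0]
contact_force: [0.8, 0.3, -0.7]
opening: -0.001
finger_force: 0.0
```

Request:
drive_tool --moves '[[[0,0,0.056],[-0.054,-0.014,0],0.0],[[0,0,0.056],[-0.055,-0.012,0],0.0],[[0,0,0.056],[-0.055,-0.008,0],0.0],[[0,0,0],[0,0,0],0.0]]'

```text
time: 2.0
eef_pos: [0.5159, -0.0058, 0.2632]
tcp_rot: [0.487, 0.873, -0.0, 0.0]
contact_force: [-0.3, -0.0, -0.6]
opening: 0.003
finger_force: 0.0
```

```bash
python3 -c "
from h import *
go([.515,-.004,.12],32,3)"
```

```text
t 2.0 pos [ 0.5159 -0.0058  0.2632] ydir 31.7 F [-0.3 -0.  -0.6] op 0.0003 q [-0.21 -0.08  1.95 -0.    1.28 -0.76]
  turn [-0.0, 0.0, -0.002] shift [0.0007, 0.0001, 0.0477]
  turn [-0.0, 0.0, -0.002] shift [0.0007, 0.0001, 0.0477]
  turn [-0.0, 0.0, -0.002] shift [0.0007, 0.0001, 0.0477]
```

Request:
drive_tool --moves '[[[0,0,0],[0.001,0,0.048],0.0],[[0,0,0],[0.001,0,0.048],0.0],[[0,0,0],[0,0,0.047],0.0],[[0,0,0],[0,0.024,0],0.0],[[0,0,0],[0,0,0],0.0]]'

```text
time: 2.62
eef_pos: [0.5342, 0.013, 0.12]
tcp_rot: [0.484, 0.875, -0.0, -0.0]
contact_force: [0.4, 0.5, 0.4]
opening: -0.003
finger_force: 0.0
```

Request:
drive_tool --moves '[[[0,0,0],[0,0.003,0],0.0],[[0,0,0],[0,0,0],0.0]]'

```text
time: 2.88
eef_pos: [0.5369, 0.0133, 0.1212]
tcp_rot: [0.484, 0.875, 0.0, 0.001]
contact_force: [-0.1, -0.0, 0.9]
opening: -0.001
finger_force: 0.0
```

Request:
drive_tool --moves '[[[0,0,0],[0,0.003,0],0.0],[[0,0,0],[0,0,0],0.0]]'

```text
time: 3.12
eef_pos: [0.5394, 0.0147, 0.1207]
tcp_rot: [0.485, 0.875, 0.0, 0.0]
contact_force: [-0.1, -0.2, 0.4]
opening: -0.0
finger_force: 0.0
```

Request:
drive_tool --moves '[[[0,0,0],[0,0.002,0],0.0],[[0,0,0],[0,0,0],0.0]]'

```text
time: 3.38
eef_pos: [0.5403, 0.0154, 0.1204]
tcp_rot: [0.484, 0.875, -0.001, -0.001]
contact_force: [-4.5, -3.3, 4.4]
opening: -0.004
finger_force: 2.7
```

Request:
drive_tool --moves '[[[0,0,0],[0,0.002,0],0.0],[[0,0,0],[0,0,0],0.0]]'

```text
time: 3.62
eef_pos: [0.5405, 0.0155, 0.1204]
tcp_rot: [0.484, 0.875, -0.003, -0.003]
contact_force: [-9.2, -7.3, 7.2]
opening: -0.005
finger_force: 6.1
```

Request:
drive_tool --moves '[[[0,0,0],[0,0.001,0],0.0],[[0,0,0],[0,0,0],0.0]]'

```text
time: 3.88
eef_pos: [0.5405, 0.0155, 0.1204]
tcp_rot: [0.484, 0.875, -0.004, -0.003]
contact_force: [-13.1, -8.5, 9.3]
opening: 0.003
finger_force: 7.8
```

Request:
drive_tool --moves '[[[0,0,0.1745],[0.0116,0.001,0],0.0],[[0,0,0.1745],[0.0116,0.001,0],0.0],[[0,0,0.1745],[0.0116,0.001,0],0.0],[[0,0,0.1745],[0.0116,0.001,0],0.0],[[0,0,0.1745],[0.0116,0.001,0],0.0]]'

```text
time: 4.5
eef_pos: [0.5362, 0.074, 0.12]
tcp_rot: [0.811, 0.586, 0.0, -0.0]
contact_force: [0.0, -0.1, 0.5]
opening: -0.0
finger_force: 0.0
```

```bash
cat >> h.py <<'E'
PU=[(244.3,162.3),(291.7,164),(346,162.7)]
def tabs(ks=(1,2,3),yaw=-2.03,save=None):
    c=ctrl.read_camera("top");g=cv2.cvtColor(c["image"],cv2.COLOR_RGB2GRAY);yy,xx=np.mgrid[0:400,0:640]
    for k in ks:
        u0,v0=PU[k-1];r=np.hypot(xx-u0,yy-v0);m=(r<20)&(r>11)&(g>165)
        t=ray(c,xx[m].mean(),yy[m].mean(),.125)-ray(c,u0,v0,.125)
        print("pot",k,"az",round((np.degrees(np.arctan2(t[1],t[0]))-yaw)%360,1),"r",np.hypot(*t[:2]).round(3),m.sum())
    if save: cv2.imwrite(save,c["image"][:,:,::-1])
    return c
E
python3 -c "
from h import *
st();c=tabs();crop(c,190,135,450,265,3,'pics/c2.png')"
```

```text
t 4.5 pos [0.5362 0.074  0.12  ] ydir -18.3 F [ 0.  -0.1  0.5] op -0.0 q [-0.05  0.14  2.    0.    1.    0.27]
pot 1 az 355.0 r 0.046 34
pot 2 az nan r nan 0
pot 3 az 63.9 r 0.044 34h.py:27: RuntimeWarning: Mean of empty slice.
  t=ray(c,xx[m].mean(),yy[m].mean(),.125)-ray(c,u0,v0,.125)
  ret = ret.dtype.type(ret / rcount)
```

View pics/c2.png

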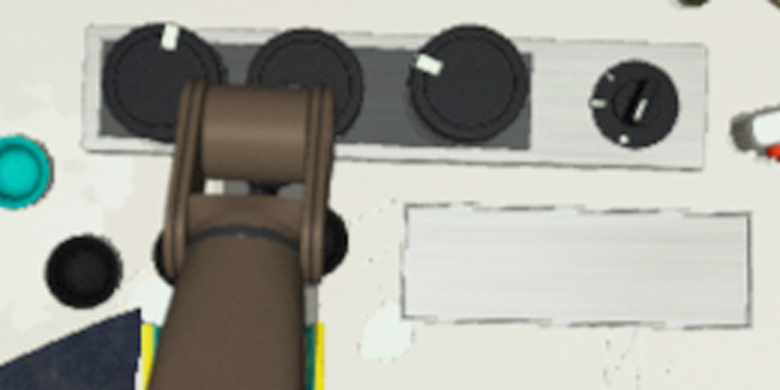

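The arm hides the front of pot 2, so its tab can't be read. I'll move on to pot 3 and check pot 2 from there.

Request:
drive_tool --moves '[[[0,0,0],[0,-0.045,0],0.0],[[0,0,0.14],[-0.05,-0.02,0],0.0],[[0,0,0.14],[-0.05,0,0],0.0],[[0,0,0.14],[-0.02,0,0],0.0],[[0,0,0.14],[0,0,0],0.0]]'

```text
time: 5.18
eef_pos: [0.4259, -0.0167, 0.1204]
tcp_rot: [0.941, 0.339, 0.001, 0.0]
contact_force: [-0.2, 1.2, -0.4]
opening: 0.001
finger_force: 0.0
```

```bash
python3 -c "
from h import *
go([.5415,-.033,.12],-50,3)
c=tabs();crop(c,190,135,450,265,2,'pics/x.png')" 2>&1 | grep -v Warn
```

```text
t 5.17 pos [ 0.4259 -0.0167  0.1204] ydir -50.3 F [-0.2  1.2 -0.4] op 0.0001 q [-0.28 -0.13  2.27  0.    1.    0.6 ]
  turn [0.0, -0.0, -0.002] shift [0.0262, 0.0288, 0.0002]
  turn [0.0, -0.0, -0.002] shift [0.0261, 0.0289, 0.0002]
  turn [0.0, -0.0, -0.002] shift [0.0261, 0.0289, 0.0002]
pot 1 az 355.0 r 0.046 34
pot 2 az 189.7 r 0.041 31
pot 3 az 64.8 r 0.044 32
```

Request:
drive_tool --moves '[[[0,0,0],[0.026,0.029,0],0.0],[[0,0,0],[0.026,0.029,0],0.0],[[0,0,0],[0.026,0.029,0],0.0],[[0,0,0],[0,0.024,0],0.0],[[0,0,0],[0,0,0],0.0]]'

```text
time: 5.85
eef_pos: [0.5586, -0.0513, 0.1203]
tcp_rot: [0.939, 0.343, 0.001, 0.0]
contact_force: [0.2, -0.1, -0.2]
opening: -0.002
finger_force: 0.0
```

Request:
drive_tool --moves '[[[0,0,0],[0,0.002,0],0.0],[[0,0,0],[0,0,0],0.0]]'

```text
time: 6.1
eef_pos: [0.5579, -0.0516, 0.1202]
tcp_rot: [0.94, 0.342, -0.0, -0.0]
contact_force: [-0.4, -0.2, 0.4]
opening: 0.002
finger_force: 0.0
```

Request:
drive_tool --moves '[[[0,0,0],[0,0.002,0],0.0],[[0,0,0],[0,0,0],0.0]]'

```text
time: 6.35
eef_pos: [0.5598, -0.0535, 0.1205]
tcp_rot: [0.94, 0.342, 0.0, 0.0]
contact_force: [-0.8, 0.4, 1.0]
opening: -0.004
finger_force: 0.0
```

Request:
drive_tool --moves '[[[0,0,0],[0,0.002,0],0.0],[[0,0,0],[0,0,0],0.0]]'

```text
time: 6.6
eef_pos: [0.5603, -0.0542, 0.1204]
tcp_rot: [0.94, 0.342, -0.001, -0.002]
contact_force: [-3.3, 3.7, 3.6]
opening: -0.001
finger_force: 2.7
```

Request:
drive_tool --moves '[[[0,0,0],[0,0.002,0],0.0],[[0,0,0],[0,0,0],0.0]]'

```text
time: 6.85
eef_pos: [0.5604, -0.0543, 0.1204]
tcp_rot: [0.94, 0.341, -0.002, -0.004]
contact_force: [-8.1, 8.4, 6.8]
opening: -0.001
finger_force: 5.5
```

Request:
drive_tool --moves '[[[0,0,0],[0,0.002,0],0.0],[[0,0,0],[0,0,0],0.0]]'

```text
time: 7.1
eef_pos: [0.5605, -0.0544, 0.1204]
tcp_rot: [0.94, 0.341, -0.003, -0.006]
contact_force: [-11.8, 10.9, 10.7]
opening: 0.002
finger_force: 8.4
```

Request:
drive_tool --moves '[[[0,0,-0.1745],[-0.0116,0.0015,0],0.0],[[0,0,-0.1745],[-0.0116,0.0015,0],0.0],[[0,0,-0.1745],[-0.0116,0.0015,0],0.0],[[0,0,-0.1745],[-0.0116,0.0015,0],0.0],[[0,0,-0.1745],[-0.0116,0.0015,0],0.0]]'

```text
time: 7.72
eef_pos: [0.5348, -0.1092, 0.1204]
tcp_rot: [0.704, 0.71, -0.006, -0.009]
contact_force: [-24.0, 1.9, 16.9]
opening: -0.002
finger_force: 12.3
```

```bash
python3 -c "
from h import *
st();c=tabs()" 2>&1 | grep -v Warn
```

```text
t 7.72 pos [ 0.5348 -0.1092  0.1204] ydir 0.5 F [-24.    1.9  16.9] op -0.0002 q [-0.39  0.16  1.98 -0.01  1.03 -0.39]
pot 1 az 354.8 r 0.046 35
pot 2 az 189.7 r 0.041 31
pot 3 az 34.8 r 0.057 1
```

Request:
drive_tool --moves '[[[0,0,-0.1745],[-0.0116,0.0005,0],0.0],[[0,0,-0.1745],[-0.0116,0.001,0],0.0],[[0,0,-0.1745],[-0.0116,0.001,0],0.0],[[0,0,-0.1745],[-0.0116,0.001,0],0.0],[[0,0,-0.1745],[-0.0116,0.001,0],0.0]]'

```text
time: 8.4
eef_pos: [0.5631, -0.1647, 0.1205]
tcp_rot: [0.339, 0.941, -0.003, -0.002]
contact_force: [-5.5, -4.7, 2.3]
opening: 0.003
finger_force: 3.6
```

```bash
python3 -c "
from h import *
st();c=tabs();crop(c,190,135,450,265,2,'pics/x.png')" 2>&1 | grep -v Warn
```

```text
t 8.4 pos [ 0.5631 -0.1647  0.1205] ydir 50.3 F [-5.5 -4.7  2.3] op 0.0003 q [-0.45  0.23  1.89 -0.01  1.02 -1.33]
pot 1 az 354.8 r 0.046 35
pot 2 az 190.0 r 0.041 32
pot 3 az 171.2 r 0.023 7
```

Request:
drive_tool --moves '[[[0,0,-0.13],[-0.0085,0.0015,0],0.0],[[0,0,-0.13],[-0.0085,0.0012,0],0.0],[[0,0,0],[0,-0.02,0],0.0],[[0,0,0],[0,-0.05,0],0.0],[[0,0,0],[-0.04,-0.03,0],0.0]]'

```text
time: 9.07
eef_pos: [0.5711, -0.2776, 0.119]
tcp_rot: [0.219, 0.976, 0.001, -0.002]
contact_force: [0.7, -0.1, -0.2]
opening: 0.002
finger_force: 0.0
```

```bash
python3 -c "
from h import *
st();c=tabs();crop(c,190,125,450,265,3,'pics/c3.png')" 2>&1 | grep -v Warn
```

```text
t 9.07 pos [ 0.5711 -0.2776  0.119 ] ydir 64.7 F [ 0.7 -0.1 -0.2] op 0.0001 q [-0.61  0.33  1.77  0.    1.04 -1.74]
pot 1 az 353.9 r 0.041 40
pot 2 az 190.5 r 0.041 34
pot 3 az 191.8 r 0.036 35
```

View pics/c3.png

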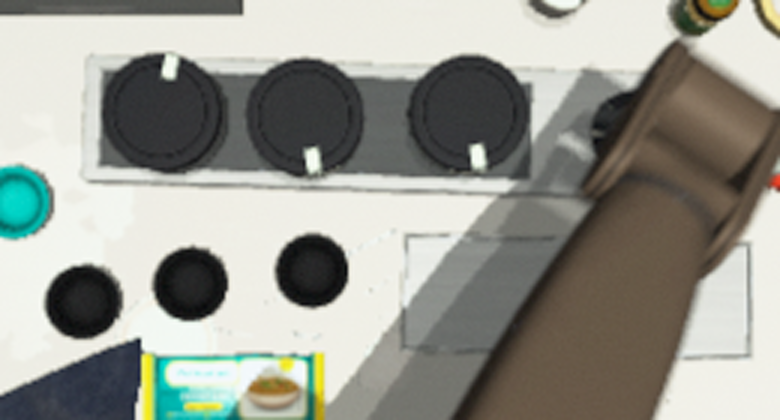

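```bash
python3 -c "
from h import *
go([.508,-.114,.12],5,6)"
```

```text
t 9.12 pos [ 0.575  -0.2841  0.1205] ydir 64.5 F [ 0.4 -3.7  2.3] op -0.0002 q [-0.62  0.34  1.76 -0.    1.04 -1.74]
  turn [0.0, 0.001, 0.173] shift [0.0223, 0.0208, -0.0001]
  turn [0.0, 0.001, 0.173] shift [0.0255, 0.0166, -0.0001]
  turn [0.0, 0.001, 0.173] shift [0.028, 0.012, -0.0]
  turn [0.0, 0.001, 0.173] shift [0.0297, 0.007, -0.0]
  turn [0.0, 0.001, 0.173] shift [0.0304, 0.0018, 0.0]
  turn [0.0, 0.001, 0.173] shift [0.0303, -0.0035, 0.0]
```

Request:
drive_tool --moves '[[[0,0,0.173],[0.022,0.021,0],0.0],[[0,0,0.173],[0.026,0.017,0],0.0],[[0,0,0.173],[0.028,0.012,0],0.0],[[0,0,0.173],[0.03,0.007,0],0.0],[[0,0,0.173],[0.03,0.002,0],0.0]]'

```text
time: 9.75
eef_pos: [0.517, -0.1345, 0.1203]
tcp_rot: [0.61, 0.792, 0.0, 0.0]
contact_force: [0.1, 0.2, 0.0]
opening: -0.002
finger_force: 0.0
```

Request:
drive_tool --moves '[[[0,0,0.173],[0.03,-0.003,0],0.0],[[0,0,0],[0,0.024,0],0.0],[[0,0,0],[0,0.003,0],0.0],[[0,0,0],[0,0,0],0.0]]'

```text
time: 10.25
eef_pos: [0.5336, -0.1048, 0.1202]
tcp_rot: [0.674, 0.739, 0.0, -0.0]
contact_force: [-0.1, -0.5, 0.3]
opening: -0.003
finger_force: 0.0
```

Request:
drive_tool --moves '[[[0,0,0],[0,0.002,0],0.0],[[0,0,0],[0,0,0],0.0]]'

```text
time: 10.5
eef_pos: [0.534, -0.1047, 0.1201]
tcp_rot: [0.673, 0.739, -0.002, -0.002]
contact_force: [-5.8, -1.2, 4.4]
opening: 0.004
finger_force: 3.0
```

Request:
drive_tool --moves '[[[0,0,0],[0,0.002,0],0.0],[[0,0,0],[0,0,0],0.0]]'

```text
time: 10.75
eef_pos: [0.5343, -0.1045, 0.1201]
tcp_rot: [0.673, 0.739, -0.003, -0.004]
contact_force: [-11.5, -0.9, 8.5]
opening: -0.001
finger_force: 6.2
```

Request:
drive_tool --moves '[[[0,0,0.105],[0.007,0.001,0],0.0],[[0,0,0.105],[0.007,0.001,0],0.0],[[0,0,0],[0,-0.03,0],0.0],[[0,0,-0.1],[0.06,-0.008,0],0.0],[[0,0,-0.07],[0.06,0,0],0.0]]'

```text
time: 11.38
eef_pos: [0.5094, 0.0342, 0.1206]
tcp_rot: [0.688, 0.725, 0.001, 0.001]
contact_force: [1.3, -0.3, 0.5]
opening: 0.003
finger_force: 0.0
```

```bash
python3 -c "
from h import *
go([.505,.044,.12],3,1);tabs()"
```

```text
t 11.38 pos [0.5094 0.0342 0.1206] ydir 3.0 F [ 1.3 -0.3  0.5] op 0.0003 q [-0.13  0.07  2.08  0.    0.99 -0.18]
  turn [0.002, 0.0, -0.0] shift [0.01, -0.0038, 0.0006]
pot 1 az 355.0 r 0.046 34
pot 2 az nan r nan 0
pot 3 az 176.7 r 0.036 31h.py:27: RuntimeWarning: Mean of empty slice.
  t=ray(c,xx[m].mean(),yy[m].mean(),.125)-ray(c,u0,v0,.125)
  ret = ret.dtype.type(ret / rcount)
```

Request:
drive_tool --moves '[[[0,0,0],[0.01,0.018,0],0.0],[[0,0,0],[0,0.002,0],0.0],[[0,0,0],[0,0,0],0.0]]'

```text
time: 11.8
eef_pos: [0.5287, 0.0444, 0.1202]
tcp_rot: [0.688, 0.726, -0.0, -0.0]
contact_force: [0.2, 0.3, 0.7]
opening: 0.003
finger_force: 0.0
```

Request:
drive_tool --moves '[[[0,0,0],[0,0.002,0],0.0],[[0,0,0],[0,0,0],0.0]]'

```text
time: 12.05
eef_pos: [0.5308, 0.0446, 0.1203]
tcp_rot: [0.688, 0.725, -0.0, -0.0]
contact_force: [-0.5, -0.1, -0.6]
opening: -0.003
finger_force: 0.0
```

Request:
drive_tool --moves '[[[0,0,0],[0,0.002,0],0.0],[[0,0,0],[0,0,0],0.0]]'

```text
time: 12.3
eef_pos: [0.532, 0.0449, 0.1202]
tcp_rot: [0.688, 0.726, -0.001, -0.001]
contact_force: [-3.8, -1.8, 3.7]
opening: -0.001
finger_force: 2.4
```

Request:
drive_tool --moves '[[[0,0,0],[0,0.002,0],0.0],[[0,0,0.085],[0.0058,0.0006,0],0.0],[[0,0,0.085],[0.0058,0.0006,0],0.0],[[0,0,0],[0,-0.04,0],0.0],[[0,0,-0.18],[0.04,-0.01,0],0.0]]'

```text
time: 12.92
eef_pos: [0.4893, 0.102, 0.1195]
tcp_rot: [0.684, 0.73, -0.0, -0.0]
contact_force: [0.7, -0.5, 0.1]
opening: -0.0
finger_force: 0.0
```

```bash
python3 -c "
from h import *
go([.538,.116,.12],45,4)"
```

```text
t 12.93 pos [0.4893 0.102  0.1195] ydir 3.7 F [ 0.7 -0.5  0.1] op -0.0 q [ 0.    0.05  2.1   0.    0.99 -0.06]
  turn [-0.0, -0.0, -0.18] shift [0.0027, 0.0124, -0.0001]
  turn [-0.0, -0.0, -0.18] shift [0.0004, 0.0127, -0.0001]
  turn [-0.0, -0.0, -0.18] shift [-0.0018, 0.0125, -0.0001]
  turn [-0.0, -0.0, -0.18] shift [-0.0041, 0.012, -0.0001]
```

Request:
drive_tool --moves '[[[0,0,-0.18],[0.003,0.012,0],0.0],[[0,0,-0.18],[0,0.013,0],0.0],[[0,0,-0.18],[-0.002,0.0125,0],0.0],[[0,0,-0.18],[-0.004,0.012,0],0.0],[[0,0,0],[0,0.024,0],0.0]]'

```text
time: 13.55
eef_pos: [0.5576, 0.1332, 0.1203]
tcp_rot: [0.384, 0.923, 0.001, 0.001]
contact_force: [-0.2, -0.3, -0.3]
opening: -0.002
finger_force: 0.0
```

Request:
drive_tool --moves '[[[0,0,0],[0,0.003,0],0.0],[[0,0,0],[0,0,0],0.0]]'

```text
time: 13.8
eef_pos: [0.5588, 0.1347, 0.1203]
tcp_rot: [0.383, 0.924, -0.0, 0.0]
contact_force: [-1.8, -2.2, 1.2]
opening: -0.001
finger_force: 1.4
```

Request:
drive_tool --moves '[[[0,0,0],[0,0.002,0],0.0],[[0,0,0],[0,0,0],0.0]]'

```text
time: 14.05
eef_pos: [0.5588, 0.135, 0.1203]
tcp_rot: [0.383, 0.924, -0.002, -0.001]
contact_force: [-5.2, -7.1, 4.3]
opening: -0.001
finger_force: 4.6
```

Request:
drive_tool --moves '[[[0,0,0],[0,0.002,0],0.0],[[0,0,0],[0,0,0],0.0]]'

```text
time: 14.3
eef_pos: [0.5589, 0.1351, 0.1203]
tcp_rot: [0.383, 0.924, -0.005, -0.003]
contact_force: [-10.1, -11.3, 7.6]
opening: 0.0
finger_force: 7.8
```

```bash
python3 -c "
from h import *
st();tabs()" | grep -v Warn
```

```text
t 14.3 pos [0.5589 0.1351 0.1203] ydir 45.0 F [-10.1 -11.3   7.6] op 0.0 q [ 0.06  0.21  1.92 -0.01  1.02 -0.72]
pot 1 az 354.6 r 0.046 34
pot 2 az 178.7 r 0.041 37
pot 3 az 176.7 r 0.036 31
```

Request:
drive_tool --moves '[[[0,0,0.1745],[0.0116,0.0013,0],0.0],[[0,0,0.1745],[0.0116,0.0013,0],0.0],[[0,0,0.1745],[0.0116,0.0013,0],0.0],[[0,0,0.1745],[0.0116,0.0013,0],0.0],[[0,0,0.1745],[0.0116,0.0013,0],0.0]]'

```text
time: 14.98
eef_pos: [0.5377, 0.1924, 0.1203]
tcp_rot: [0.74, 0.673, -0.006, -0.006]
contact_force: [-16.2, 0.3, 11.4]
opening: -0.002
finger_force: 8.9
```

Request:
drive_tool --moves '[[[0,0,0.1745],[0.0116,0.0013,0],0.0],[[0,0,0.1745],[0.0116,0.0013,0],0.0],[[0,0,0.1745],[0.0116,0.0013,0],0.0],[[0,0,0.1745],[0.0116,0.0013,0],0.0],[[0,0,0.1745],[0.0116,0.0013,0],0.0]]'

```text
time: 15.6
eef_pos: [0.5699, 0.2443, 0.1204]
tcp_rot: [0.955, 0.297, -0.002, -0.005]
contact_force: [-7.5, 8.0, 3.2]
opening: -0.001
finger_force: 5.7
```

```bash
python3 -c "
from h import *
st();tabs()" | grep -v Warn
```

```text
t 15.6 pos [0.5699 0.2443 0.1204] ydir -55.5 F [-7.5  8.   3.2] op -0.0001 q [0.24 0.3  1.81 0.01 1.04 1.2 ]
pot 1 az 244.9 r 0.04 29
pot 2 az 178.7 r 0.041 37
pot 3 az 176.7 r 0.036 31
```

Request:
drive_tool --moves '[[[0,0,0.1745],[0.0116,0.0015,0],0.0],[[0,0,0.1745],[0.0116,0.0015,0],0.0],[[0,0,0.1745],[0.0116,0.0015,0],0.0],[[0,0,0.1745],[0.0116,0.0015,0],0.0],[[0,0,0.1745],[0.0116,0.0015,0],0.0]]'

```text
time: 16.27
eef_pos: [0.6296, 0.2511, 0.1204]
tcp_rot: [0.991, -0.134, 0.001, -0.004]
contact_force: [0.3, 5.9, -0.5]
opening: 0.003
finger_force: 3.0
```

```bash
python3 -c "
from h import *
st();tabs()" | grep -v Warn
```

```text
t 16.27 pos [0.6296 0.2511 0.1204] ydir -105.5 F [ 0.3  5.9 -0.5] op 0.0003 q [0.23 0.41 1.66 0.01 1.06 2.06]
pot 1 az 190.5 r 0.042 27
pot 2 az 178.7 r 0.041 37
pot 3 az 176.7 r 0.036 31
```

Request:
drive_tool --moves '[[[0,0,0],[0,0.001,0],0.0],[[0,0,0.0873],[0.0058,0.001,0],0.0],[[0,0,0.0873],[0.0058,0.001,0],0.0],[[0,0,0],[0,-0.03,0],0.0],[[0,0,0],[0,0,-0.06],0.0]]'

```text
time: 16.95
eef_pos: [0.6487, 0.269, 0.1716]
tcp_rot: [0.976, -0.217, -0.007, 0.002]
contact_force: [-0.2, -0.2, 0.0]
opening: 0.001
finger_force: 0.0
```

```bash
python3 -c "
from h import *
st();c=tabs();crop(c,190,125,450,265,3,'pics/c4.png')
s=ctrl.read_camera('scene');crop(s,200,140,440,280,3,'pics/s4.png')" | grep -v Warn
```

```text
t 16.95 pos [0.6487 0.269  0.1716] ydir -115.0 F [-0.2 -0.2  0. ] op 0.0 q [0.25 0.42 1.55 0.   1.19 2.26]
pot 1 az 177.1 r 0.039 36
pot 2 az 178.7 r 0.041 37
pot 3 az 176.7 r 0.036 31
```

View pics/c4.png

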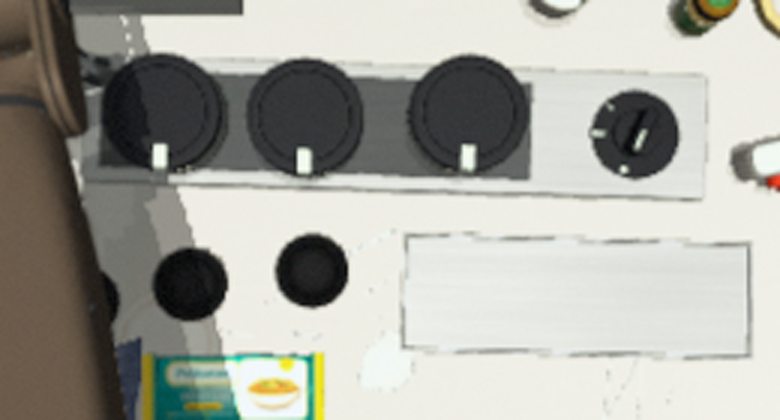

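View pics/s4.png

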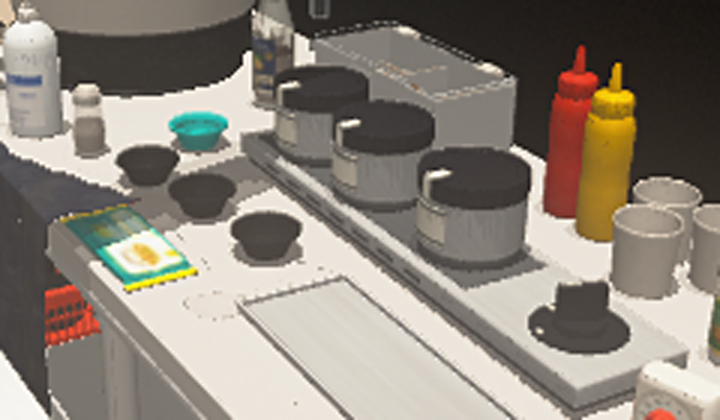

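All three tabs now point front in the crops: (160,156), (304,160) and (468,157). The bowls stand upright. Next I pick bowl A at (.425,.279).

```bash
python3 -c "
from h import *
go([.4425,.309,.17],-120,4)"
```

```text
t 17.05 pos [0.6564 0.2703 0.1882] ydir -115.1 F [0.8 0.  1.8] op -0.0001 q [0.25 0.4  1.54 0.   1.18 2.26]
  turn [-0.003, -0.002, 0.022] shift [-0.0526, 0.0139, 0.0039]
  turn [-0.003, -0.002, 0.022] shift [-0.0523, 0.015, 0.004]
  turn [-0.003, -0.002, 0.022] shift [-0.0519, 0.0161, 0.0042]
  turn [-0.003, -0.002, 0.022] shift [-0.0515, 0.0173, 0.0044]
```

Request:
drive_tool --moves '[[[0,0,0.022],[-0.0525,0.014,0.004],0.032],[[0,0,0.022],[-0.052,0.015,0.004],0.032],[[0,0,0.022],[-0.052,0.016,0.004],0.032],[[0,0,0.022],[-0.0515,0.017,0.004],0.032],[[0,0,0],[0,0,0],0.032]]'

```text
time: 17.68
eef_pos: [0.435, 0.3079, 0.1632]
tcp_rot: [0.966, -0.259, -0.001, -0.0]
contact_force: [0.1, 0.7, -0.1]
opening: 0.375
finger_force: 0.0
```

```bash
python3 -c "
from h import *
go([.4425,.309,.033],-120,3)
c=ctrl.read_camera('top');crop(c,140,160,340,260,4,'pics/c5.png')
for n,p in [('A',(.425,.279,.03)),('tcp',(.4425,.309,.03))]: print(n,(proj(c,p)-[140,160])*4)"
```

```text
t 17.68 pos [0.435  0.3079 0.1632] ydir -120.0 F [ 0.1  0.7 -0.1] op 0.0321 q [0.42 0.06 2.   0.   1.08 2.52]
  turn [0.0, 0.001, 0.0] shift [0.0021, -0.0016, 0.0434]
  turn [0.0, 0.001, 0.0] shift [0.002, -0.0016, 0.0434]
  turn [0.0, 0.001, 0.0] shift [0.002, -0.0016, 0.0434]
A [311.9719573  261.31420214]
tcp [272.40039851 238.65140288]
```

View pics/c5.png

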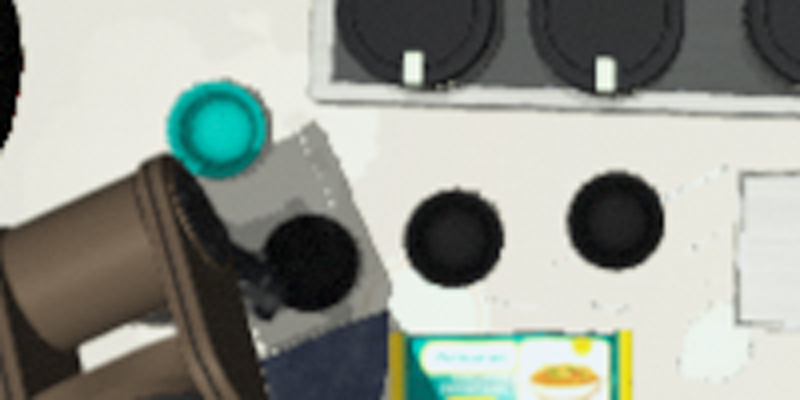

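Request:
drive_tool --moves '[[[0,0,0],[0.006,-0.005,0.04],0.032],[[0,0,0],[0,0,0.04],0.032],[[0,0,0],[0,0,0.035],0.032],[[0,0,0],[0,0,0.015],0.032],[[0,0,0],[0,0,0],0.032]]'

```text
time: 18.35
eef_pos: [0.4472, 0.3085, 0.0339]
tcp_rot: [0.966, -0.26, -0.0, 0.0]
contact_force: [-0.2, 0.6, 0.6]
opening: 0.375
finger_force: 0.0
```

Request:
drive_tool --moves '[[[0,0,0],[0,0,0],0.0],[[0,0,0],[0,0,0],0.0],[[0,0,0],[0,0,0],0.0],[[0,0,0],[0,0,0],0.0]]' --grip_force 40

```text
time: 18.85
eef_pos: [0.4477, 0.3094, 0.0365]
tcp_rot: [0.966, -0.26, 0.001, -0.001]
contact_force: [-1.2, -0.2, 5.2]
opening: 0.131
finger_force: 35.7
```

Request:
drive_tool --moves '[[[0,0,0],[0,0,-0.02],0.0],[[0,0,0],[0,0,-0.03],0.0],[[0,0,0],[0,0,-0.04],0.0],[[0,0,0],[0,0,-0.04],0.0],[[0,0,0],[0,0,0],0.0]]'

```text
time: 19.48
eef_pos: [0.4493, 0.3101, 0.1695]
tcp_rot: [0.966, -0.26, 0.004, -0.003]
contact_force: [-1.1, -0.6, -1.1]
opening: 0.067
finger_force: 38.4
```

```bash
python3 -c "
from h import *
s,R=st()
go([.47,0,.17],-105,6,(s,R))
s2=dict(s);s2['eef_pos']=np.array([.47,0,.17]);R2=R*Ro.from_rotvec([0,0,-.262])
go([.423,-.292,.17],-90,6,(s2,R2))
c=ctrl.read_camera('scene');crop(c,150,100,350,250,4,'pics/s5.png')"
```

```text
t 19.48 pos [0.4493 0.3101 0.1695] ydir -120.1 F [-1.1 -0.6 -1.1] op 0.0057 q [0.42 0.08 1.97 0.   1.08 2.51]
  turn [-0.001, -0.001, -0.044] shift [0.0289, 0.043, -0.0003]
  turn [-0.001, -0.001, -0.044] shift [0.027, 0.0442, -0.0003]
  turn [-0.001, -0.001, -0.044] shift [0.025, 0.0453, -0.0002]
  turn [-0.001, -0.001, -0.044] shift [0.023, 0.0464, -0.0002]
  turn [-0.001, -0.001, -0.044] shift [0.0209, 0.0474, -0.0002]
  turn [-0.001, -0.001, -0.044] shift [0.0188, 0.0482, -0.0001]
  turn [-0.001, -0.002, -0.044] shift [0.0051, 0.049, -0.0003]
  turn [-0.001, -0.002, -0.044] shift [0.003, 0.0492, -0.0003]
  turn [-0.001, -0.002, -0.044] shift [0.0008, 0.0493, -0.0002]
  turn [-0.001, -0.002, -0.044] shift [-0.0014, 0.0493, -0.0002]
  turn [-0.001, -0.002, -0.044] shift [-0.0035, 0.0492, -0.0001]
  turn [-0.001, -0.002, -0.044] shift [-0.0057, 0.049, -0.0001]
```

View pics/s5.png

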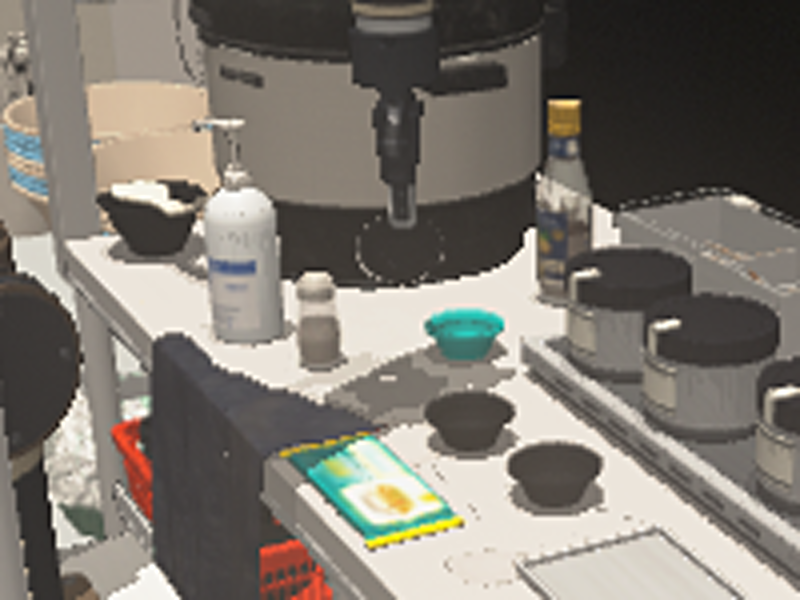

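The picture shows the bowl held against the dark cooker at (400,250), tilted with its wall along the pads. The shaker at (320,320) is standing. I carry the bowl to the tray's right end.

Request:
drive_tool --moves '[[[0,0,-0.044],[0.029,0.043,0],0.0],[[0,0,-0.044],[0.027,0.044,0],0.0],[[0,0,-0.044],[0.025,0.045,0],0.0],[[0,0,-0.044],[0.023,0.046,0],0.0],[[0,0,-0.044],[0.021,0.047,0],0.0]]'

```text
time: 20.15
eef_pos: [0.4632, 0.05, 0.1626]
tcp_rot: [0.988, -0.151, -0.001, 0.0]
contact_force: [0.6, 0.3, -0.3]
opening: 0.075
finger_force: 38.9
```

Request:
drive_tool --moves '[[[0,0,-0.044],[0.019,0.048,0],0.0],[[0,0,-0.044],[0.005,0.049,0],0.0],[[0,0,-0.044],[0.003,0.049,0],0.0],[[0,0,-0.044],[0.001,0.049,0],0.0],[[0,0,-0.044],[-0.001,0.049,0],0.0]]'

```text
time: 20.78
eef_pos: [0.4364, -0.195, 0.1626]
tcp_rot: [0.999, -0.042, -0.001, -0.001]
contact_force: [0.3, 0.1, -1.0]
opening: 0.073
finger_force: 38.9
```

Request:
drive_tool --moves '[[[0,0,-0.044],[-0.003,0.049,0],0.0],[[0,0,-0.044],[-0.006,0.049,0],0.0],[[0,0,0],[0,0,0],0.0]]'

```text
time: 21.15
eef_pos: [0.4213, -0.2935, 0.1629]
tcp_rot: [1.0, -0.001, -0.001, -0.0]
contact_force: [0.4, 0.1, -0.5]
opening: 0.073
finger_force: 38.9
```

```bash
python3 -c "
from h import *
go([.423,-.292,.06],-90,3)
c=ctrl.read_camera('scene');crop(c,280,150,480,300,4,'pics/s6.png')"
```

```text
t 21.15 pos [ 0.4213 -0.2935  0.1629] ydir -90.1 F [ 0.4  0.1 -0.5] op 0.0062 q [-0.81  0.02  2.04 -0.    1.08  0.77]
  turn [-0.0, 0.0, -0.001] shift [0.0006, -0.0005, 0.0343]
  turn [-0.0, 0.0, -0.001] shift [0.0006, -0.0005, 0.0343]
  turn [-0.0, 0.0, -0.001] shift [0.0006, -0.0005, 0.0343]
```

View pics/s6.png

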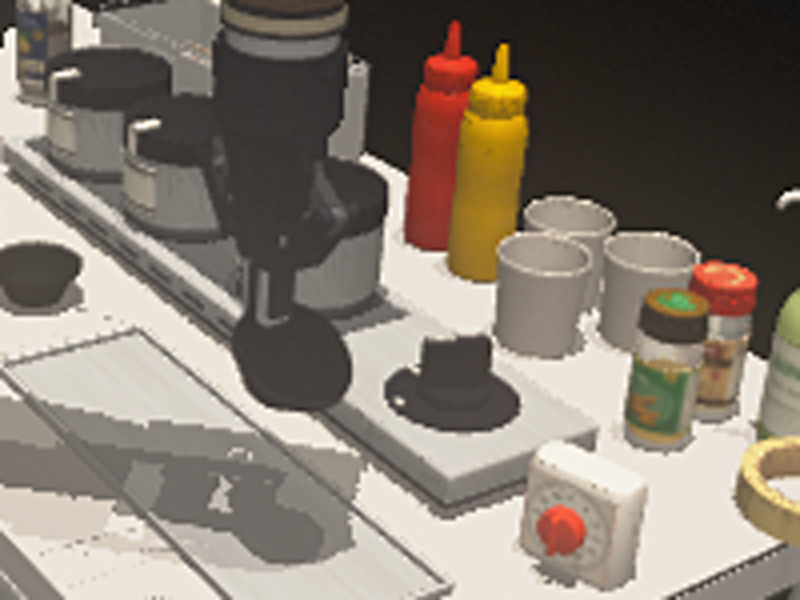

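The picture shows the bowl pinched but sagging, with its open side dipping toward -y. The knob is at (455,380) and the timer at (580,510). Lowering onto the tray floor with a soft grip should level it.

Request:
drive_tool --moves '[[[0,0,0],[0.001,-0.001,0.045],0.0],[[0,0,0],[0.001,0,0.04],0.0],[[0,0,0],[0,0,0.008],0.0],[[0,0,0],[0,0,0.006],0.0],[[0,0,0],[0,0,0],0.0]]' --grip_force 20

```text
time: 21.82
eef_pos: [0.4252, -0.2906, 0.0664]
tcp_rot: [1.0, 0.001, 0.001, 0.001]
contact_force: [-0.2, -1.3, 0.2]
opening: 0.073
finger_force: 38.9
```

Request:
drive_tool --moves '[[[0,0,0],[0,0,0.004],0.0],[[0,0,0],[0,0,0.004],0.0],[[0,0,0],[0,0,0.004],0.0],[[0,0,0],[0,0,0],0.0]]'

```text
time: 22.32
eef_pos: [0.4274, -0.2894, 0.0589]
tcp_rot: [1.0, 0.0, 0.002, -0.001]
contact_force: [-1.2, 14.6, 26.3]
opening: 0.075
finger_force: 58.3
```

Request:
drive_tool --moves '[[[0,0,0],[0,0,0.004],0.0],[[0,0,0],[0,0,0.004],0.0],[[0,0,0],[0,0,0.004],0.0],[[0,0,0],[0,0,0],0.0]]'

```text
time: 22.82
eef_pos: [0.4278, -0.289, 0.0476]
tcp_rot: [1.0, 0.001, 0.002, -0.002]
contact_force: [-2.5, 19.3, 33.3]
opening: 0.076
finger_force: 98.2
```

Request:
drive_tool --moves '[[[0,0,0],[0,0,-0.002],0.02],[[0,0,0],[0,0,0],0.03],[[0,0,0],[0,0,0],0.03],[[0,0,0],[0,0,0],0.03]]'

```text
time: 23.32
eef_pos: [0.4241, -0.2903, 0.0428]
tcp_rot: [1.0, 0.001, -0.0, -0.0]
contact_force: [0.6, -0.1, -0.3]
opening: 0.353
finger_force: 0.0
```

Request:
drive_tool --moves '[[[0,0,0],[0,0,-0.03],0.03],[[0,0,0],[0,0,-0.05],0.03],[[0,0,0],[0,-0.06,-0.03],0.03],[[0,0,0],[0.03,-0.06,0],0.03],[[0,0,0],[0.03,-0.06,0],0.03]]'

```text
time: 23.95
eef_pos: [0.4806, -0.1214, 0.1519]
tcp_rot: [1.0, 0.0, 0.001, 0.0]
contact_force: [0.7, -1.1, 1.0]
opening: 0.351
finger_force: 0.0
```

```bash
python3 -c "
from h import *
st()
c=ctrl.read_camera('top');a=c['image'][135:265,190:450,::-1]
s=ctrl.read_camera('scene')['image'][200:330,250:410,::-1]
cv2.imwrite('pics/m7.png',cv2.resize(np.hstack([a,s]),None,fx=1.9,fy=3.2,interpolation=2))
cv2.imwrite('pics/m7.png',np.hstack([cv2.resize(a,None,fx=1.9,fy=1.9,interpolation=2),cv2.resize(s,(304,247),interpolation=2)]))"
```

```text
t 23.95 pos [ 0.4806 -0.1214  0.1519] ydir -90.0 F [ 0.7 -1.1  1. ] op 0.03 q [-0.45 -0.01  2.09 -0.    1.06  1.12]
```

View pics/m7.png

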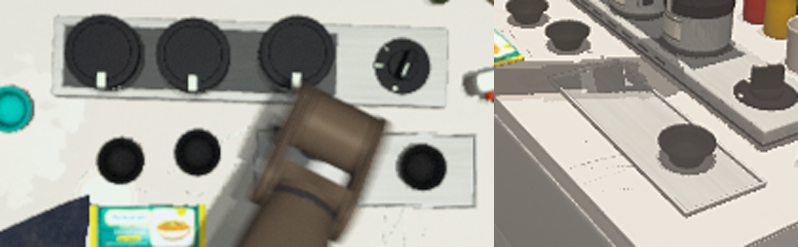

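Bowl A stands upright in the tray at (421,166) in the left panel. The others have not moved. Next is bowl B.

```bash
cat >> h.py <<'E'
def bowls():
    c=ctrl.read_camera("top");g=cv2.cvtColor(c["image"],cv2.COLOR_RGB2GRAY)
    m=(g<60).astype(np.uint8);m[:196]=0;m[262:]=0
    n,l,s,ce=cv2.connectedComponentsWithStats(m)
    for k in range(1,n):
        if 250<s[k,4]: print("dark",s[k].tolist(),ray(c,*(s[k,:2]+s[k,2:4]/2-.5),.03).round(4))
    return c
E
python3 -c "
from h import *
bowls()
go([.4423,.2065,.15],-90,6)"
```

```text
dark [0, 196, 110, 48, 4031] [0.447  0.7702 0.03  ]
dark [282, 204, 24, 23, 429] [0.4545 0.0491 0.03  ]
dark [242, 208, 24, 24, 435] [0.4418 0.1712 0.03  ]
dark [401, 211, 23, 24, 440] [ 0.4284 -0.3153  0.03  ]
dark [530, 223, 9, 39, 324] [ 0.3648 -0.6939  0.03  ]
dark [312, 229, 58, 33, 309] [ 0.3615 -0.0941  0.03  ]
dark [179, 238, 58, 24, 681] [0.352  0.3106 0.03  ]
t 24.1 pos [ 0.4805 -0.12    0.1509] ydir -89.6 F [-0.6  0.1 -0.5] op 0.0302 q [-0.45 -0.01  2.09 -0.    1.06  1.11]
  turn [-0.0, 0.0, 0.001] shift [-0.006, -0.0545, 0.0002]
  turn [-0.0, 0.0, 0.001] shift [-0.006, -0.0545, 0.0002]
  turn [-0.0, 0.0, 0.001] shift [-0.0061, -0.0544, 0.0002]
  turn [-0.0, 0.0, 0.001] shift [-0.0062, -0.0544, 0.0002]
  turn [-0.0, 0.0, 0.001] shift [-0.0062, -0.0544, 0.0002]
  turn [-0.0, 0.0, 0.001] shift [-0.0063, -0.0544, 0.0002]
```

Request:
drive_tool --moves '[[[0,0,0],[-0.006,-0.0545,0],0.032],[[0,0,0],[-0.006,-0.0545,0],0.032],[[0,0,0],[-0.006,-0.0545,0],0.032],[[0,0,0],[-0.006,-0.0545,0],0.032],[[0,0,0],[-0.006,-0.0545,0],0.032]]'

```text
time: 24.72
eef_pos: [0.4493, 0.1502, 0.1511]
tcp_rot: [1.0, -0.0, 0.0, 0.0]
contact_force: [0.5, -0.4, 0.2]
opening: 0.373
finger_force: 0.0
```

Request:
drive_tool --moves '[[[0,0,0],[-0.007,-0.0545,0],0.032],[[0,0,0],[0,0,0.03],0.032],[[0,0,0],[0,0,0.03],0.032],[[0,0,0],[0,0,0],0.032]]'

```text
time: 25.22
eef_pos: [0.4404, 0.203, 0.0885]
tcp_rot: [1.0, 0.0, -0.003, 0.001]
contact_force: [0.3, -0.3, -0.5]
opening: 0.373
finger_force: 0.0
```

```bash
python3 -c "
from h import *
go([.4423,.2065,.033],-90,2)"
```

```text
t 25.23 pos [0.4404 0.203  0.0885] ydir -90.0 F [ 0.3 -0.3 -0.5] op 0.0319 q [ 0.22  0.07  2.15 -0.    0.93  1.79]
  turn [0.001, 0.003, 0.0] shift [0.0011, -0.0018, 0.0278]
  turn [0.001, 0.003, 0.0] shift [0.0011, -0.0018, 0.0278]
```

Request:
drive_tool --moves '[[[0,0,0],[0.002,-0.003,0.03],0.032],[[0,0,0],[0,0,0.026],0.032],[[0,0,0],[0,0,0],0.032]]'

```text
time: 25.6
eef_pos: [0.4437, 0.2064, 0.0345]
tcp_rot: [1.0, 0.0, -0.002, 0.0]
contact_force: [-0.5, -0.2, -0.4]
opening: 0.368
finger_force: 0.0
```

Request:
drive_tool --moves '[[[0,0,0],[0,0,0],0.0],[[0,0,0],[0,0,0],0.0],[[0,0,0],[0,0,0],0.0],[[0,0,0],[0,0,0],0.0]]' --grip_force 40

```text
time: 26.1
eef_pos: [0.4457, 0.2075, 0.0369]
tcp_rot: [1.0, 0.001, 0.002, 0.0]
contact_force: [-1.2, -2.6, 6.3]
opening: 0.125
finger_force: 37.4
```

Request:
drive_tool --moves '[[[0,0,0],[0,0,-0.02],0.0],[[0,0,0],[0,0,-0.03],0.0],[[0,0,0],[0,0,-0.04],0.0],[[0,0,0],[0,0,-0.04],0.0],[[0,0,0],[0,0,0],0.0]]'

```text
time: 26.72
eef_pos: [0.4466, 0.2083, 0.1692]
tcp_rot: [1.0, 0.001, 0.004, -0.001]
contact_force: [-0.7, -0.2, -0.4]
opening: 0.057
finger_force: 38.3
```

```bash
python3 -c "
from h import *
bowls()
go([.4265,-.19,.165],-90,8)"
```

```text
dark [0, 196, 110, 49, 4032] [0.4454 0.7702 0.03  ]
dark [230, 197, 27, 65, 769] [0.4131 0.2031 0.03  ]
dark [282, 204, 24, 23, 429] [0.4545 0.0491 0.03  ]
dark [182, 208, 19, 46, 257] [0.41   0.3606 0.03  ]
dark [401, 211, 23, 24, 441] [ 0.4284 -0.3153  0.03  ]
dark [530, 223, 9, 39, 324] [ 0.3648 -0.6939  0.03  ]
t 26.77 pos [0.445  0.2079 0.1667] ydir -89.9 F [ 0.9  0.2 -1.1] op 0.0055 q [ 0.23 -0.04  2.09  0.    1.08  1.8 ]
  turn [-0.0, -0.0, 0.0] shift [-0.0024, 0.0497, 0.0001]
  turn [-0.0, -0.0, 0.0] shift [-0.0024, 0.0497, 0.0001]
  turn [-0.0, -0.0, 0.0] shift [-0.0024, 0.0497, 0.0002]
  turn [-0.0, -0.0, 0.0] shift [-0.0024, 0.0497, 0.0002]
  turn [-0.0, -0.0, 0.0] shift [-0.0024, 0.0497, 0.0002]
  turn [-0.0, -0.0, 0.0] shift [-0.0024, 0.0497, 0.0002]
  turn [-0.0, -0.0, 0.0] shift [-0.0023, 0.0497, 0.0002]
  turn [-0.0, -0.0, 0.0] shift [-0.0023, 0.0497, 0.0002]
```

Request:
drive_tool --moves '[[[0,0,0],[0.008,0.05,0],0.0],[[0,0,0],[0.008,0.05,0],0.0],[[0,0,0],[0.008,0.05,0],0.0],[[0,0,0],[0,0.05,0],0.0],[[0,0,0],[0,0.05,0],0.0]]'

```text
time: 27.4
eef_pos: [0.4674, -0.0436, 0.163]
tcp_rot: [1.0, 0.001, -0.002, -0.001]
contact_force: [-0.2, 0.4, 0.2]
opening: 0.061
finger_force: 39.0
```

Request:
drive_tool --moves '[[[0,0,0],[-0.014,0.05,0],0.0],[[0,0,0],[-0.014,0.05,0],0.0],[[0,0,0],[-0.014,0.043,0],0.0],[[0,0,0],[0,0,0.04],0.0],[[0,0,0],[0,0,0],0.0]]'

```text
time: 28.02
eef_pos: [0.4237, -0.1836, 0.1205]
tcp_rot: [1.0, 0.0, -0.005, -0.004]
contact_force: [-0.3, 0.9, -0.1]
opening: 0.065
finger_force: 38.9
```

Request:
drive_tool --moves '[[[0,0,0],[0,0,0.04],0.0],[[0,0,0],[0,0,0.016],0.0],[[0,0,0],[0,0,0.006],0.0],[[0,0,0],[0,0,0],0.0]]' --grip_force 20

```text
time: 28.52
eef_pos: [0.4286, -0.1834, 0.0664]
tcp_rot: [1.0, 0.001, -0.0, -0.003]
contact_force: [-2.6, 10.2, 18.7]
opening: 0.061
finger_force: 45.3
```

Request:
drive_tool --moves '[[[0,0,0],[0,0,0.004],0.0],[[0,0,0],[0,0,0.004],0.0],[[0,0,0],[0,0,0.004],0.0],[[0,0,0],[0,0,0],0.0]]'

```text
time: 29.02
eef_pos: [0.4305, -0.1842, 0.0558]
tcp_rot: [1.0, 0.001, 0.002, -0.001]
contact_force: [-1.2, 12.5, 21.1]
opening: 0.06
finger_force: 75.9
```

Request:
drive_tool --moves '[[[0,0,0],[0,0,0.004],0.0],[[0,0,0],[0,0,0.004],0.0],[[0,0,0],[0,0,0.003],0.0],[[0,0,0],[0,0,0],0.0]]'

```text
time: 29.52
eef_pos: [0.4306, -0.1844, 0.045]
tcp_rot: [1.0, 0.001, 0.002, -0.001]
contact_force: [-1.5, 13.7, 22.2]
opening: 0.064
finger_force: 97.4
```

Request:
drive_tool --moves '[[[0,0,0],[0,0,-0.002],0.02],[[0,0,0],[0,0,0],0.03],[[0,0,0],[0,0,0],0.03],[[0,0,0],[0,0,0],0.03]]'

```text
time: 30.02
eef_pos: [0.4268, -0.1855, 0.0419]
tcp_rot: [1.0, 0.001, -0.0, -0.0]
contact_force: [0.2, 0.1, -0.1]
opening: 0.352
finger_force: 0.0
```

Request:
drive_tool --moves '[[[0,0,0],[0,0,-0.03],0.032],[[0,0,0],[0,0,-0.05],0.032],[[0,0,0],[0,-0.06,-0.03],0.032],[[0,0,0],[0.015,-0.06,0],0.032],[[0,0,0],[0.015,-0.06,0],0.032]]'

```text
time: 30.65
eef_pos: [0.4571, -0.0084, 0.1509]
tcp_rot: [1.0, 0.0, 0.001, 0.0]
contact_force: [0.9, -0.1, -0.3]
opening: 0.375
finger_force: 0.0
```

Request:
drive_tool --moves '[[[0,0,0],[0,-0.05,0],0.032],[[0,0,0],[0,-0.04,0],0.032],[[0,0,0],[0,0,0],0.032]]'

```text
time: 31.02
eef_pos: [0.456, 0.0824, 0.1498]
tcp_rot: [1.0, 0.003, -0.001, -0.0]
contact_force: [-0.1, -0.1, 1.4]
opening: 0.372
finger_force: 0.0
```

```bash
python3 -c "
from h import *
bowls();st()"
```

```text
dark [0, 196, 110, 48, 4034] [0.447  0.7702 0.03  ]
dark [368, 211, 23, 24, 436] [ 0.4293 -0.2133  0.03  ]
dark [401, 211, 23, 24, 440] [ 0.4284 -0.3153  0.03  ]
dark [530, 223, 9, 39, 324] [ 0.3648 -0.6939  0.03  ]
dark [178, 238, 59, 24, 689] [0.352  0.3121 0.03  ]
t 31.07 pos [0.4562 0.0812 0.1498] ydir -89.7 F [-0.3  0.2  1. ] op 0.0321 q [-0.04 -0.08  2.17 -0.    1.06  1.52]
```

Request:
drive_tool --moves '[[[0,0,0],[-0.001,-0.003,0.04],0.032],[[0,0,0],[0,0,0.04],0.032],[[0,0,0],[0,0,0.036],0.032],[[0,0,0],[0,0,0],0.032]]'

```text
time: 31.58
eef_pos: [0.4529, 0.0823, 0.0315]
tcp_rot: [1.0, 0.0, -0.004, -0.0]
contact_force: [-0.6, -0.1, 0.2]
opening: 0.374
finger_force: 0.0
```

Request:
drive_tool --moves '[[[0,0,0],[0,0,0],0.0],[[0,0,0],[0,0,0],0.0],[[0,0,0],[0,0,0],0.0],[[0,0,0],[0,0,0],0.0]]' --grip_force 40

```text
time: 32.08
eef_pos: [0.4568, 0.0831, 0.0356]
tcp_rot: [1.0, 0.001, 0.002, 0.0]
contact_force: [-2.3, -2.4, 5.6]
opening: 0.129
finger_force: 39.6
```

Request:
drive_tool --moves '[[[0,0,0],[0,0,-0.02],0.0],[[0,0,0],[0,0,-0.03],0.0],[[0,0,0],[0,0,-0.04],0.0],[[0,0,0],[0,0,-0.04],0.0],[[0,0,0],[0,0,0],0.0]]'

```text
time: 32.7
eef_pos: [0.4581, 0.0837, 0.1681]
tcp_rot: [1.0, 0.001, 0.005, -0.0]
contact_force: [0.0, 0.2, 0.6]
opening: 0.073
finger_force: 38.3
```

Request:
drive_tool --moves '[[[0,0,0],[-0.005,0.05,0],0.0],[[0,0,0],[-0.005,0.05,0],0.0],[[0,0,0],[-0.005,0.05,0],0.0],[[0,0,0],[-0.005,0.017,0.04],0.0],[[0,0,0],[0,0,0],0.0]]'

```text
time: 33.33
eef_pos: [0.4326, -0.0831, 0.1201]
tcp_rot: [1.0, -0.0, -0.004, -0.002]
contact_force: [-0.2, 0.0, 0.1]
opening: 0.078
finger_force: 38.4
```

Request:
drive_tool --moves '[[[0,0,0],[0,0,0.04],0.0],[[0,0,0],[0,0,0.016],0.0],[[0,0,0],[0,0,0.006],0.0],[[0,0,0],[0,0,0],0.0]]' --grip_force 20

```text
time: 33.83
eef_pos: [0.4367, -0.0821, 0.064]
tcp_rot: [1.0, 0.001, -0.0, -0.001]
contact_force: [-2.4, 5.4, 9.7]
opening: 0.075
finger_force: 42.8
```

Request:
drive_tool --moves '[[[0,0,0],[0,0,0.004],0.0],[[0,0,0],[0,0,0.004],0.0],[[0,0,0],[0,0,0.004],0.0],[[0,0,0],[0,0,0],0.0]]'

```text
time: 34.33
eef_pos: [0.4403, -0.0813, 0.0562]
tcp_rot: [1.0, 0.0, 0.003, -0.003]
contact_force: [-3.2, 17.3, 29.5]
opening: 0.073
finger_force: 68.0
```

Request:
drive_tool --moves '[[[0,0,0],[0,0,0.004],0.0],[[0,0,0],[0,0,0.004],0.0],[[0,0,0],[0,0,0.003],0.0],[[0,0,0],[0,0,0],0.0]]'

```text
time: 34.83
eef_pos: [0.4418, -0.0817, 0.0458]
tcp_rot: [1.0, 0.001, 0.005, -0.001]
contact_force: [-1.1, 17.7, 28.4]
opening: 0.073
finger_force: 97.2
```

Request:
drive_tool --moves '[[[0,0,0],[0,0,-0.002],0.02],[[0,0,0],[0,0,0],0.03],[[0,0,0],[0,0,0],0.03],[[0,0,0],[0,0,0],0.03]]'

```text
time: 35.33
eef_pos: [0.4355, -0.0836, 0.0407]
tcp_rot: [1.0, 0.001, -0.001, -0.0]
contact_force: [-0.1, 0.4, 0.4]
opening: 0.353
finger_force: 0.0
```

Request:
drive_tool --moves '[[[0,0,0],[0,0,-0.03],0.032],[[0,0,0],[0,0,-0.05],0.032],[[0,0,0],[0,-0.06,-0.03],0.032],[[0,0,0],[0.015,-0.06,0],0.032],[[0,0,0],[0,0,0],0.032]]'

```text
time: 35.95
eef_pos: [0.4508, 0.0354, 0.1495]
tcp_rot: [1.0, 0.004, 0.0, -0.0]
contact_force: [-0.6, -0.3, 0.9]
opening: 0.375
finger_force: 0.0
```

```bash
python3 -c "
from h import *
bowls();st()
c=tabs(ks=(1,3));s=ctrl.read_camera('scene')
cv2.imwrite('pics/m8.png',np.hstack([cv2.resize(c['image'][200:260,315:450,::-1],(405,180),interpolation=2),cv2.resize(s['image'][220:320,270:490:,::-1],(396,180),interpolation=2)]))
k=c['image'][150:190,380:426,::-1];cv2.imwrite('pics/m8.png',np.vstack([cv2.imread('pics/m8.png'),np.pad(cv2.resize(k,None,fx=9,fy=9,interpolation=2),((0,0),(0,801-414),(0,0)))]))"
```

```text
dark [0, 196, 110, 49, 4039] [0.4454 0.7702 0.03  ]
dark [334, 208, 24, 24, 436] [ 0.4394 -0.1102  0.03  ]
dark [368, 211, 23, 24, 436] [ 0.4293 -0.2133  0.03  ]
dark [401, 211, 23, 24, 442] [ 0.4284 -0.3153  0.03  ]
dark [530, 223, 9, 39, 324] [ 0.3648 -0.6939  0.03  ]
dark [179, 238, 58, 24, 687] [0.352  0.3106 0.03  ]
t 36.0 pos [0.4504 0.0338 0.1489] ydir -89.6 F [0.8 0.6 0.6] op 0.0321 q [-0.15 -0.11  2.19 -0.    1.06  1.41]
pot 1 az 175.2 r 0.041 29
pot 3 az 179.5 r 0.041 29
```

View pics/m8.png

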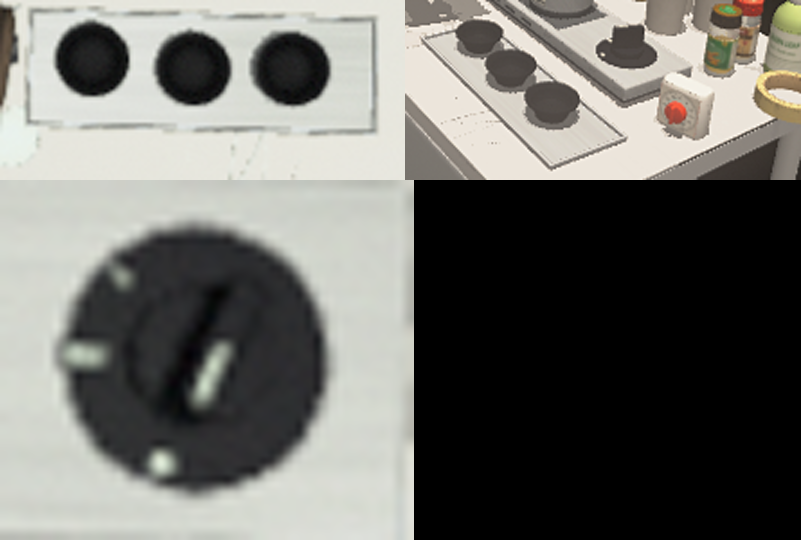

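All three bowls stand in the tray and the timer is up. The knob's plate is centred at crop (197,357). The dot is at (162,463), the long mark at (85,355), and the pointer line runs from (228,345) to (200,405), so the dial is at about 0.4.

```bash
python3 -c "
from h import *
c=ctrl.read_camera('top')
print('plate',ray(c,380+197/9-.5,150+177/9-.5,.036),'mark',ray(c,380+85/9-.5,150+175/9-.5,.036))
for q in [(228,345),(200,405),(214,375)]: print('line',ray(c,380+q[0]/9-.5,150+(q[1]-180)/9-.5,.08))
s=ctrl.read_camera('scene')
for p in [(.5916,-.2859,.08),(.5865,-.2752,.08)]: print(proj(s,p),proj(c,p))
crop(s,360,220,440,270,8,'pics/k.png')
go([.5916,-.283,.15],65,15)"
```

```text
plate [ 0.59280658 -0.28379338  0.036     ] mark [ 0.59371573 -0.24532537  0.036     ]
line [ 0.5918905  -0.28473841  0.08      ]
line [ 0.57205718 -0.27512551  0.08      ]
line [ 0.58196982 -0.27993001  0.08      ]
[394.10215936 234.03951036] [405.22350204 167.92840588]
[389.96138638 232.84415185] [401.67039004 169.65769598]
t 36.2 pos [0.4503 0.0312 0.1486] ydir -90.0 F [0.4 0.3 0.3] op 0.0318 q [-0.16 -0.11  2.19 -0.    1.06  1.41]
  turn [-0.0, 0.0, -0.18] shift [0.0094, 0.0209, -0.0001]
  turn [-0.0, 0.0, -0.18] shift [0.0055, 0.0223, -0.0001]
  turn [-0.0, 0.0, -0.18] shift [0.0014, 0.0229, -0.0001]
  turn [-0.0, 0.0, -0.18] shift [-0.0027, 0.0228, -0.0001]
  turn [-0.0, 0.0, -0.18] shift [-0.0068, 0.0219, -0.0001]
  turn [-0.0, 0.0, -0.18] shift [-0.0106, 0.0204, -0.0001]
  turn [-0.0, 0.0, -0.18] shift [-0.0141, 0.0181, -0.0001]
  turn [-0.0, 0.0, -0.18] shift [-0.0171, 0.0153, -0.0001]
  turn [-0.0, 0.0, -0.18] shift [-0.0196, 0.012, -0.0001]
  turn [-0.0, 0.0, -0.18] shift [-0.0214, 0.0083, -0.0001]
  turn [-0.0, 0.0, -0.18] shift [-0.0226, 0.0043, -0.0001]
  turn [-0.0, 0.0, -0.18] shift [-0.023, 0.0002, -0.0001]
  turn [-0.0, 0.0, -0.18] shift [-0.0226, -0.0039, -0.0001]
  turn [-0.0, 0.0, -0.18] shift [-0.0216, -0.0079, -0.0001]
  turn [-0.0, 0.0, -0.18] shift [-0.0198, -0.0116, -0.0001]
```

View pics/k.png

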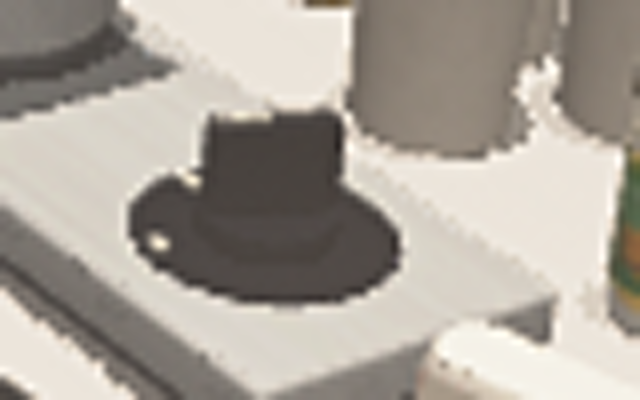

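Request:
drive_tool --moves '[[[0,0,-0.18],[0.009,0.021,-0.01],0.045],[[0,0,-0.18],[0.005,0.022,-0.01],0.045],[[0,0,-0.18],[0.001,0.023,-0.01],0.045],[[0,0,-0.18],[-0.003,0.023,0],0.045],[[0,0,-0.18],[-0.007,0.022,0],0.045]]'

```text
time: 36.83
eef_pos: [0.4962, -0.0753, 0.179]
tcp_rot: [0.899, 0.437, -0.0, -0.0]
contact_force: [-0.2, 0.0, 0.6]
opening: 0.528
finger_force: 0.0
```

Request:
drive_tool --moves '[[[0,0,-0.18],[-0.011,0.02,0],0.045],[[0,0,-0.18],[-0.014,0.018,0],0.045],[[0,0,-0.18],[-0.017,0.015,0],0.045],[[0,0,-0.18],[-0.02,0.012,0],0.045],[[0,0,-0.18],[-0.021,0.008,0],0.045]]'

```text
time: 37.45
eef_pos: [0.5414, -0.18, 0.1786]
tcp_rot: [0.62, 0.785, -0.0, -0.0]
contact_force: [-0.3, 0.4, -0.1]
opening: 0.53
finger_force: 0.0
```

Request:
drive_tool --moves '[[[0,0,-0.18],[-0.023,0.004,0],0.045],[[0,0,-0.18],[-0.023,0,0],0.045],[[0,0,-0.18],[-0.023,-0.004,0],0.045],[[0,0,-0.18],[-0.022,-0.008,0],0.045],[[0,0,-0.18],[-0.02,-0.012,0],0.045]]'

```text
time: 38.08
eef_pos: [0.5879, -0.2866, 0.1785]
tcp_rot: [0.217, 0.976, 0.0, -0.001]
contact_force: [0.6, 0.0, 0.2]
opening: 0.527
finger_force: 0.0
```

```bash
sleep 0; python3 -c "
from h import *
c=bowls();tabs();go([.5925,-.2845,.11],64,2)"
```

```text
dark [0, 196, 110, 48, 3985] [0.447  0.7702 0.03  ]
dark [345, 196, 48, 66, 400] [ 0.4112 -0.1807  0.03  ]
dark [334, 208, 24, 24, 453] [ 0.4394 -0.1102  0.03  ]
dark [530, 223, 9, 39, 320] [ 0.3648 -0.6939  0.03  ]
dark [179, 238, 58, 24, 604] [0.352  0.3106 0.03  ]
pot 1 az 177.1 r 0.039 36
pot 2 az 178.7 r 0.041 37
pot 3 az 176.7 r 0.036 31
t 38.17 pos [ 0.5882 -0.2877  0.1786] ydir 64.6 F [-0.7 -0.5 -0.8] op 0.0452 q [-0.61  0.3   1.69 -0.    1.15 -1.74]
  turn [-0.0, -0.0, 0.005] shift [-0.0013, 0.0024, 0.0343]
  turn [-0.0, -0.0, 0.005] shift [-0.0013, 0.0024, 0.0343]
```

Pots are all good. I descend onto the knob and grip it.

Request:
drive_tool --moves '[[[0,0,0.01],[-0.003,0.005,0.034],0.045],[[0,0,0],[0,0,0.034],0.045],[[0,0,0],[0,0,0.03],0.045],[[0,0,0],[0,0,0.012],0.045],[[0,0,0],[0,0,0],0.045]]'

```text
time: 38.8
eef_pos: [0.5928, -0.2808, 0.0684]
tcp_rot: [0.224, 0.975, 0.0, -0.001]
contact_force: [-1.0, 0.4, 0.5]
opening: 0.525
finger_force: 0.0
```

Request:
drive_tool --moves '[[[0,0,0],[0,0,0],0.0],[[0,0,0],[0,0,0],0.0],[[0,0,0],[0,0,0],0.0],[[0,0,0],[0,0,0],0.0],[[0,0,0],[0,0,0],0.0]]' --grip_force 50

```text
time: 39.42
eef_pos: [0.5929, -0.2853, 0.0716]
tcp_rot: [0.222, 0.975, -0.004, 0.001]
contact_force: [-7.0, -9.8, 2.6]
opening: 0.153
finger_force: 52.1
```

```bash
python3 -c "
from h import *
st()"
```

```text
t 39.42 pos [ 0.5929 -0.2853  0.0716] ydir 64.3 F [-7.  -9.8  2.6] op 0.013 q [-0.6   0.44  1.73 -0.01  0.97 -1.72]
```

Request:
drive_tool --moves '[[[0,0,0],[0,-0.0025,-0.004],0.0],[[0,0,0],[0,0,-0.005],0.0],[[0,0,0],[0,0,-0.005],0.0],[[0,0,0],[0,0,0],0.0],[[0,0,0],[0,0,0],0.0]]'

```text
time: 40.05
eef_pos: [0.5926, -0.2855, 0.0839]
tcp_rot: [0.223, 0.975, -0.002, 0.001]
contact_force: [-0.3, -7.5, -4.1]
opening: 0.154
finger_force: 51.3
```

Request:
drive_tool --moves '[[[0,0,0.1],[0,-0.001,-0.001],0.0],[[0,0,0.165],[0,0,0],0.0],[[0,0,0.165],[0,0,0],0.0],[[0,0,0.165],[0,0,0],0.0]]'

```text
time: 40.55
eef_pos: [0.5923, -0.2861, 0.0848]
tcp_rot: [0.501, 0.865, -0.002, 0.002]
contact_force: [-0.9, -6.7, -4.0]
opening: 0.152
finger_force: 51.3
```

Request:
drive_tool --moves '[[[0,0,0.165],[0,0,0],0.0],[[0,0,0.165],[0,0,0],0.0],[[0,0,0.165],[0,0,0],0.0],[[0,0,0.06],[0,0,0],0.0],[[0,0,0],[0,0,0],0.0]]'

```text
time: 41.18
eef_pos: [0.5918, -0.2863, 0.0846]
tcp_rot: [0.717, 0.697, -0.002, 0.002]
contact_force: [-1.7, -6.4, -5.0]
opening: 0.152
finger_force: 51.3
```

```bash
python3 -c "
from h import *
s,R=st();print(np.round(s['wrist_torque'],2))"
```

```text
t 41.17 pos [ 0.5918 -0.2863  0.0846] ydir -1.6 F [-1.7 -6.4 -5. ] op 0.013 q [-0.6   0.42  1.73 -0.    0.99 -0.57]
[-1.24  0.12 -0.04]
```

Request:
drive_tool --moves '[[[0,0,0],[0,0,0.006],0.0],[[0,0,0],[0,0,0.006],0.0],[[0,0,0],[0,0,0.004],0.0],[[0,0,0],[0,0,0],0.0],[[0,0,0],[0,0,0],0.0]]'

```text
time: 41.8
eef_pos: [0.5919, -0.2864, 0.0716]
tcp_rot: [0.717, 0.697, -0.002, 0.001]
contact_force: [-7.7, -5.0, 7.0]
opening: 0.154
finger_force: 53.0
```

```bash
python3 -c "
from h import *
s,R=st();print(np.round(s['wrist_torque'],2))"
```

```text
t 41.8 pos [ 0.5919 -0.2864  0.0716] ydir -1.6 F [-7.7 -5.   7. ] op 0.0132 q [-0.6   0.44  1.73 -0.01  0.97 -0.57]
[-0.68  1.15 -0.  ]
```

Request:
drive_tool --moves '[[[0,0,0],[0,0,0],0.03],[[0,0,0],[0,0,0],0.045],[[0,0,0],[0,0,0],0.045],[[0,0,0],[0,0,-0.04],0.045],[[0,0,0],[0,0,-0.05],0.045]]'

```text
time: 42.42
eef_pos: [0.5913, -0.283, 0.1571]
tcp_rot: [0.717, 0.697, -0.0, -0.002]
contact_force: [0.9, 0.1, 0.6]
opening: 0.528
finger_force: 0.0
```

Request:
drive_tool --moves '[[[0,0,0],[0.06,0,-0.03],0.045],[[0,0,0],[0.06,-0.03,0],0.045],[[0,0,0],[0.06,-0.03,0],0.045],[[0,0,0],[0.06,-0.03,0],0.045],[[0,0,0],[0.06,-0.03,0],0.045]]'

```text
time: 43.05
eef_pos: [0.4873, 0.0005, 0.1862]
tcp_rot: [0.717, 0.697, 0.0, 0.0]
contact_force: [0.3, 0.8, 0.4]
opening: 0.527
finger_force: 0.0
```

Request:
drive_tool --moves '[[[0,0,0],[0.06,0,0],0.045],[[0,0,0],[0.06,0,0],0.045],[[0,0,0],[0.04,0,0],0.045],[[0,0,0],[0,0,0],0.045]]'

```text
time: 43.55
eef_pos: [0.4925, 0.1611, 0.1861]
tcp_rot: [0.716, 0.699, 0.0, -0.0]
contact_force: [0.1, -0.2, -0.1]
opening: 0.525
finger_force: 0.0
```

```bash
python3 -c "
from h import *
st();bowls();c=tabs();s=ctrl.read_camera('scene')
a=cv2.resize(c['image'][135:265,190:470,::-1],None,fx=2.8,fy=2.8,interpolation=2)
k=cv2.resize(c['image'][150:190,380:426,::-1],(322,280),interpolation=2);b=cv2.resize(s['image'][150:300,250:490,::-1],(448,280),interpolation=2)
r=np.hstack([k,b]);r=np.pad(r,((0,0),(0,784-r.shape[1]),(0,0)));cv2.imwrite('pics/end.png',np.vstack([a[:310],r]))"
```

```text
t 43.55 pos [0.4925 0.1611 0.1861] ydir -1.4 F [ 0.1 -0.2 -0.1] op 0.0448 q [0.12 0.   2.01 0.   1.13 0.14]
dark [0, 196, 110, 49, 4026] [0.4454 0.7702 0.03  ]
dark [334, 208, 24, 24, 436] [ 0.4394 -0.1102  0.03  ]
dark [368, 211, 23, 24, 435] [ 0.4293 -0.2133  0.03  ]
dark [401, 211, 23, 24, 439] [ 0.4284 -0.3153  0.03  ]
dark [530, 223, 9, 39, 323] [ 0.3648 -0.6939  0.03  ]
dark [208, 232, 51, 30, 288] [0.3603 0.2335 0.03  ]
pot 1 az nan r nan 0
pot 2 az 178.7 r 0.041 37
pot 3 az 176.7 r 0.036 31h.py:27: RuntimeWarning: Mean of empty slice.
  t=ray(c,xx[m].mean(),yy[m].mean(),.125)-ray(c,u0,v0,.125)
  ret = ret.dtype.type(ret / rcount)
```

View pics/end.png

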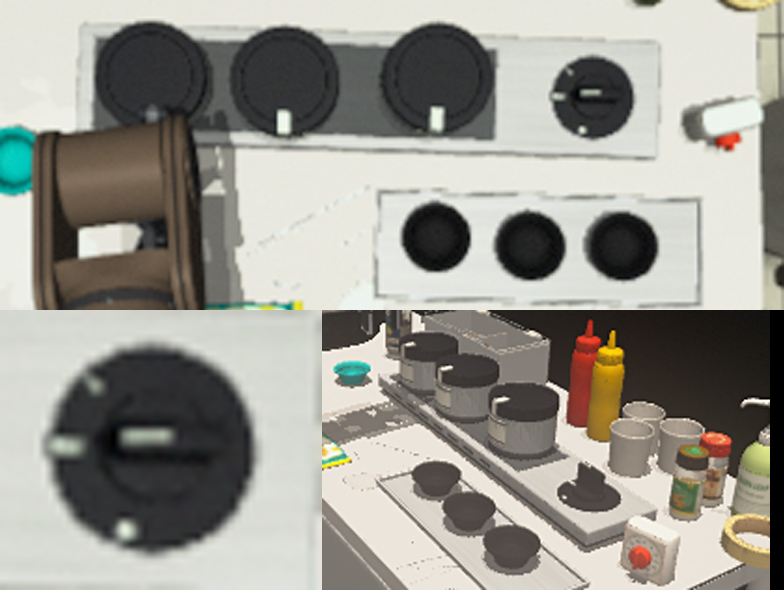

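The final picture shows the pointer line at (145,435) in line with the long mark at (65,445). The knob is in, the pots face front, the three bowls stand in the tray, and the timer is up. Nothing is in contact, so I hand in.

```bash
python3 -c "
from plant import ctrl
print(ctrl.sign_off())"
```

```text
the job is handed in; nothing more can be done
None
```

The job is handed in, with no verdict returned: all three labels measured within about 4 degrees of front, the three black bowls stand upright in the tray, the knob is pushed back in at the long mark, and neither the salt shaker nor the timer was knocked over.

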